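Build a carton column and cap it with the green carton from the lidded tub

ROBOT

A 6-joint arm with a two-finger parallel gripper is mounted at the origin on the work surface. World frame = base frame: x ahead of the robot, y to its left, z up, the work surface at z = 0. Lengths are in mm, angles in rad, forces in N, time in s.
With the tool pointing down it reaches from about 275 to 1000 mm from the base axis. Payload 8.4 kg.
Tool frame: the origin (TCP) lies at the very end of the fingers, on their centre line; the grasp point (between the pads) lies 19 mm behind it; z points along the fingers, y is the direction in which the jaws open and shut (so a half turn about z gives the same grasp; the last joint's range is limited). The gripper opens to 85 mm and grips with 20 to 120 N. Pads are 22 mm wide; open, the fingers measure 114 mm over their backs; the gripper's body (76 mm by 85 mm) begins 54 mm behind the grasp point. The pads swing forward as they close: fully open they stand 13 mm farther back than shut.
Start: joints at [1.143, 0.353, 1.633, -0, 1.155, -0.002], TCP at [258.155, 569.196, 210.081] pointing down, gripper open.
Joint ranges: [-2.63, 2.63], [-0.92, 2.1], [0.06, 2.66], [-1.3, 4.44], [0, 2.69], [-3.02, 3.02]. Speed limits (rad/s): [2.22, 2.22, 2.79, 3.14, 3.14, 3.14].

INTERFACE

Orientations are given as [roll, pitch, yaw] about the fixed x, y, z axes, in that order (R = Rz(yaw) Ry(pitch) Rx(roll)).
In Python, from rig import r gives the robot as it stands.
- The arm moves only by the tool jog_arm, never from a script. Its argument "moves" is a list of rows, each an object with "grip": the gripper command: -1 is fully open, 1 is shut, values between are in proportion; "translation": the shift along the tool's x, y, z in m, a list of three; "twist": the turn, a rotation vector about the tool's x, y, z in rad, a list of three. In form: [{"grip": grip, "translation": [dx, dy, dz], "twist": [ax, ay, az]}, ...]. A call has 1 to 10 rows; each row shifts and turns the commanded pose from where the row before left it, along the tool's axes as they then stand; what a row does not reach is not made up. A row lasts 1/12 s, in which the tool goes at most 41.7 mm and 7.16 degrees, less where a joint would pass 70% of its speed; a pose out of reach is approached as far as the arm can. A call with a gripper value outside its range is refused whole. The fingers move at their own pace and stop on an object; "squeeze" is the grip in N (left out, the last holds). Time passes only in rows, so rows that do not move let the fingers close. It gives the time, the measured TCP pose, the force and the opening at its end, in the units of the state.
- r.sense(): the state, without advancing time (a new reading comes with each control period).
- r.grab_frame(name): name is "scene" or "top"; returns (picture, depth): 420x560x3 uint8, red, green, blue; 420x560 float32, mm along the optical axis (not along the pixel's ray), 0 where there is no reading.
- r.calibration(name): a dict with "fx", "fy", "cx", "cy" (pixels), "R" (3x3) and "t" (3): a world point X has camera coordinates R X + t. Camera axes: x right, y down, z forward; pixel columns grow to the right and rows downward; lengths in mm; the calibration is good to about 2 mm. A picture is of the moment at which its call begins. calibration takes no time and is no camera call.
- r.sign_off(): hands the job in, once; it reports no verdict.
The state is a dict: "clock": time; "qpos": joint angles; "qvel": joint speeds; "joint_efforts": joint torques, N m; "eef_pos": TCP position; "tcp_rot": TCP orientation; "contact_force": force on the tool from outside, world axes, zero at the start; "wrist_torque": the same for the moment, N m; "opening": opening from 0.0 (shut) to 1.0 (fully open).
Only numpy, scipy, OpenCV 4.12 (cv2) and the standard library are available. Lean on these libraries where they do the work, as an engineer would, in place of code of your own. Each camera call takes 0.05 s, during which the arm holds its last target.

TASK

Lift the lid off the cream tub by its knob and lay it flat on the dark rubber mat, letting go of it. Stack every red carton lying on the table squarely into one column on the plywood pad, lined up with the pad, and finish the column with the green carton from the tub on top; then put the lid back on the tub, fully seated. Do not knock about or tip over the tape, cutter, bottle, tin, mug and brush.

Things in the scene. Friction and masses are not known exactly. Their poses are not given: they have to be found in the camera images.
- red1: A closed carton 100 x 60 x 36 mm (x, y, z), about 0.22 kg, lying flat; origin at the centre of its underside, x along its length. Bright red with a darker red band round its waist; lies loose on the table between the robot and the tub. Some of the five reds may be absent.
- red2: A closed carton 100 x 60 x 36 mm (x, y, z), about 0.22 kg, lying flat; origin at the centre of its underside, x along its length. Bright red with a darker red band round its waist; lies loose on the table between the robot and the tub. Some of the five reds may be absent.
- red3: A closed carton 100 x 60 x 36 mm (x, y, z), about 0.22 kg, lying flat; origin at the centre of its underside, x along its length. Bright red with a darker red band round its waist; lies loose on the table between the robot and the tub. Some of the five reds may be absent.
- red4: A closed carton 100 x 60 x 36 mm (x, y, z), about 0.22 kg, lying flat; origin at the centre of its underside, x along its length. Bright red with a darker red band round its waist; lies loose on the table between the robot and the tub. Some of the five reds may be absent.
- red5: A closed carton 100 x 60 x 36 mm (x, y, z), about 0.22 kg, lying flat; origin at the centre of its underside, x along its length. Bright red with a darker red band round its waist; lies loose on the table between the robot and the tub. Some of the five reds may be absent.
- green: A closed carton 100 x 60 x 36 mm (x, y, z), about 0.22 kg, lying flat; origin at the centre of its underside, x along its length. Dark green; at the start it lies on the floor of the lidded tub (floor 5 mm thick), its length roughly along the tub's x.
- lid: Loose slate-blue lid of the tub, 176 x 166 mm (x, y) and 6 mm thick, 0.3 kg. Origin at the centre of the underside of this plate. Below it a locating step 148 x 138 mm reaches 8 mm down into the tub (6 mm play all round); in the middle of the top a black knob, 50 mm long in x, 24 mm wide in y, stands from 6 mm to 44 mm above the origin. Laid flat on a surface the origin is 8 mm above it.
- tub: Cream open tub fixed to the table, 170 x 160 mm outside (x, y), 60 mm high, walls and floor 5 mm; origin at the centre of its underside. With the lid seated the lid's origin is 60 mm above this origin and their x axes are parallel.
- mat: Dark rubber mat fixed to the table, 200 x 190 x 4 mm; origin at the centre of its underside.
- base: Plywood base pad fixed to the table, 110 x 70 x 12 mm (x, y, z); origin at the centre of its underside, x along its length. The column of cartons stands on it.
- tape: Bystander: tan roll of tape lying flat, 80 mm across, 24 mm high; origin at the centre of its underside.
- cutter: Bystander: yellow carton cutter lying flat, 90 x 35 x 22 mm; origin at the centre of its underside.
- spray: Bystander: blue bottle, 64 mm across, 170 mm tall; origin at the centre of its underside.
- tin: Bystander: tin, 80 mm across, 90 mm tall; origin at the centre of its underside.
- mug: Bystander: white mug, 80 mm across, 90 mm tall; origin at the centre of its underside.
- brush: Bystander: hand brush lying on the table at the right; origin under its middle.
Not all that is in view belongs to the job. What is shaped like the red5 but blue is not meant.

How it is judged (in metres and radians):
On the way, in this order (a step that is already met when the one before it is completed fails the run):
1. The lid lies flat on the rubber mat, released (horizontal distance between lid and mat below 0.06 m and z of lid in the frame of mat below 0.018 m and angle between lid's own z axis and vertical below 0.05 rad and linear speed of lid below 0.02 m/s and contact force between the fingers and lid below 0.1 N), for 0.2 s.
2. All red cartons stand in one square column on the plywood pad with the green carton on top, released (horizontal distance between each of red1, red2, red3, red4, red5, green and base below 0.015 m and angle between the x axis of each of red1, red2, red3, red4, red5, green and the x axis of base, either way round below 0.17 rad and angle between each of red1, red2, red3, red4, red5, green's own z axis and vertical below 0.06 rad and z of each of red1, red2, red3, red4, red5, green in the frame of base above 0.008 m and linear speed of each of red1, red2, red3, red4, red5, green below 0.02 m/s and z of green in the frame of red1 above 0.028 m and z of green in the frame of red2 above 0.028 m and z of green in the frame of red3 above 0.028 m and z of green in the frame of red4 above 0.028 m and z of green in the frame of red5 above 0.028 m and contact force between the fingers and green below 0.1 N), for 0.2 s.
At the end, for the whole second after the job is handed in: All present red cartons form one column on the pad with the green one on top, each flat, centred within 15 mm and aligned within 0.17 rad; the lid is seated on the tub (4 mm in height, 12 mm sideways, level within 0.05 rad); all released and at rest (horizontal distance between each of red1, red2, red3, red4, red5, green and base below 0.015 m and angle between the x axis of each of red1, red2, red3, red4, red5, green and the x axis of base, either way round below 0.17 rad and angle between each of red1, red2, red3, red4, red5, green's own z axis and vertical below 0.06 rad and z of each of red1, red2, red3, red4, red5, green in the frame of base above 0.008 m and linear speed of each of red1, red2, red3, red4, red5, green, lid below 0.02 m/s and z of green in the frame of red1 above 0.028 m and z of green in the frame of red2 above 0.028 m and z of green in the frame of red3 above 0.028 m and z of green in the frame of red4 above 0.028 m and z of green in the frame of red5 above 0.028 m and horizontal distance between lid and tub below 0.012 m and z of lid in the frame of tub between 0.056 and 0.064 m and angle between lid's own z axis and vertical below 0.05 rad and contact force between the fingers and lid below 0.1 N); the robot touches nothing.
It fails at once if A bystander is knocked more than 60 mm away (distance of any of tape, cutter, spray, tin, mug, brush from where it was at the start of the episode above 0.06 m).
It fails at once if The bottle, the tin or the mug is tipped over (angle between any of spray, tin, mug's own z axis and vertical above 0.6 rad).
Of red1, red2, red3, red4, red5 only 3 to 5 are there at a start; the rules pass over those that are not, and their reading is None.
At some moment in a run one of lid may be knocked a few centimetres aside while the robot is not near it.
Once in a run the grip may slacken for a moment while it holds something.
It also fails if it takes over 210 s, if anything falls off the work surface, if the arm or the gripper's body presses on something with over 40 N, if the wrist force passes 120 N, or if a joint passes its speed limit or range.

## Working session

There is one attempt and no reset: what is moved stays moved. The work goes in short steps, Python scripts to look and compute and a tool call to move; the robot and the scene stay as the last step left them, time stands still between calls to the robot, and variables do not carry over. Pictures are saved under pics/ and viewed, and the job is handed in when it is done.

Besides the shell and the picture viewer there is one more tool, called after "Request:" as name(argument=value, ...) on one line, values as JSON. jog_arm: Moves the arm, as the interface text tells. Its arguments: {"type":"object","properties":{"moves":{"type":"array"},"squeeze":{"type":"number"}},"required":["moves"]}

```bash
ls; mkdir -p pics; python3 - <<'E'
from rig import r
import cv2,numpy as np
print(r.sense())
for n in("scene","top"):
    p,d=r.grab_frame(n); cv2.imwrite(f"pics/{n}0.png",p[:,:,::-1]); np.save(f"{n}0.npy",d); np.save(f"{n}0p.npy",p)
    print(r.calibration(n))
E
```

```text
pics
{'clock': 0.0, 'qpos': array([ 1.14261246e+00,  3.53690395e-01,  1.63413623e+00,  3.99933213e-05,
        1.15518353e+00, -2.42687324e-03]), 'qvel': array([ 5.82842864e-06,  1.54311948e-03,  9.33337025e-04, -5.80199339e-04,
        5.55760920e-04, -2.90405902e-04]), 'joint_efforts': array([ 2.92840123e-03, -6.05245614e+01, -3.42076600e+01,  2.74258873e-04,
        9.23670188e-03,  1.93565526e-06]), 'eef_pos': array([257.92514055, 568.74357752, 209.33441438]), 'tcp_rot': array([-3.14017524e+00, -4.00057229e-05,  2.71581945e+00]), 'contact_force': array([-0.16035356,  0.40353901, -0.32320309]), 'wrist_torque': array([0.00651903, 0.01200969, 0.03937822]), 'opening': 1.0013212724145888}
{'fx': 438.0164914469738, 'fy': 438.0164914469738, 'cx': 286.76549813330587, 'cy': 212.24487534608696, 'R': array([[-0.65314677,  0.75699015, -0.01911051],
       [ 0.56197416,  0.467659  , -0.68226103],
       [-0.50752767, -0.4563562 , -0.73085886]]), 't': array([ 400.87624368, -181.36642138, 1411.63980195])}
{'fx': 410.4755844309866, 'fy': 410.4755844309866, 'cx': 277.75227237407825, 'cy': 210.43954478147168, 'R': array([[ 0.0187517 , -0.9997725 ,  0.01016465],
       [-0.99556357, -0.01960837, -0.09202549],
       [ 0.09220387, -0.00839392, -0.99570477]]), 't': array([-115.12343543,  514.83506065, 1059.13986241])}
```

View pics/top0.png

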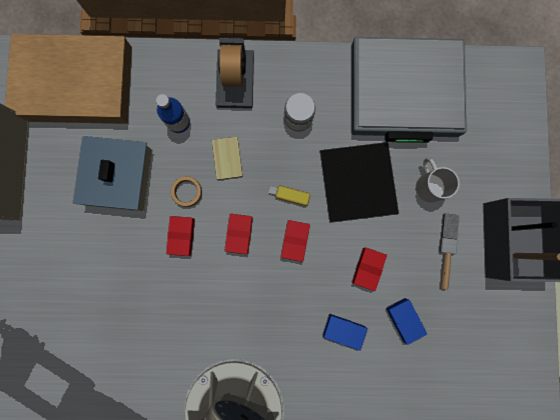

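View pics/scene0.png

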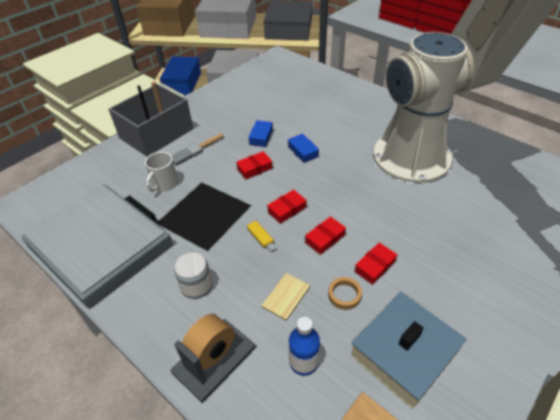

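```bash
cat > h.py <<'E'
from rig import r
import cv2,numpy as np
from scipy.spatial.transform import Rotation as Ro
def look(tag=None,n="top"):
    p,d=r.grab_frame(n)
    if tag: cv2.imwrite(f"pics/{tag}.png",p[:,:,::-1])
    return p,d
def world(d,n="top"):
    c=r.calibration(n); v,u=np.mgrid[0:d.shape[0],0:d.shape[1]]
    P=np.stack([(u-c['cx'])/c['fx']*d,(v-c['cy'])/c['fy']*d,d],-1)
    return (P-c['t'])@c['R']
def uv_ray(u,v,z,n="top"):
    c=r.calibration(n); dr=np.array([(u-c['cx'])/c['fx'],(v-c['cy'])/c['fy'],1])@c['R']
    o=-c['t']@c['R']; return o+dr*(z-o[2])/dr[2]
def proj(X,n="top"):
    c=r.calibration(n); q=c['R']@np.array(X)+c['t']; return q[0]/q[2]*c['fx']+c['cx'],q[1]/q[2]*c['fy']+c['cy']
def rects(p,d,mask,zlo,zhi,plane,n="top",amin=150):
    """contours of mask with depth-height between zlo,zhi; back-cast onto plane; min area rect"""
    W=world(d,n); m=(mask&(W[...,2]>zlo)&(W[...,2]<zhi)).astype(np.uint8)
    m=cv2.morphologyEx(m,cv2.MORPH_CLOSE,np.ones((3,3)))
    out=[]
    for c in cv2.findContours(m,cv2.RETR_EXTERNAL,cv2.CHAIN_APPROX_NONE)[0]:
        if cv2.contourArea(c)<amin: continue
        pts=np.array([uv_ray(*q[0],plane,n)[:2] for q in c],np.float32)
        (cx,cy),(w,h),a=cv2.minAreaRect(pts)
        if w<h: w,h,a=h,w,a+90
        a=np.deg2rad((a+90)%180-90)
        mm=np.zeros_like(m); cv2.drawContours(mm,[c],-1,1,-1); z=np.median(W[...,2][(mm>0)&(m>0)])
        M=cv2.moments(c)
        out.append(dict(c=(round(cx,1),round(cy,1)),wh=(round(w,1),round(h,1)),yaw=round(float(a),3),z=round(float(z),1),uv=(round(M['m10']/M['m00'],1),round(M['m01']/M['m00'],1))))
    return out
def hsv(p): return cv2.cvtColor(p,cv2.COLOR_RGB2HSV)
def masks(p):
    H=hsv(p).astype(int);h,s,v=H[...,0],H[...,1],H[...,2]
    return dict(red=((h<6)|(h>174))&(s>150)&(v>60),dark=(v<45),slate=(h>90)&(h<115)&(s>60)&(s<160)&(v>60),ply=(h>15)&(h<30)&(s>50)&(v>150),green=(h>40)&(h<85)&(s>80),knob=v<45)
def go(x,y,z,yaw=None):
    s=r.sense(); R=Ro.from_euler('xyz',s['tcp_rot']); e=R.inv().apply(np.array([x,y,z])-s['eef_pos'])
    print('tool shift m',np.round(e/1000,4),'dist',round(np.linalg.norm(e),1))
    if yaw is not None:
        T=Ro.from_euler('xyz',[np.pi,0,yaw]); T2=Ro.from_euler('xyz',[np.pi,0,yaw+np.pi])
        for t in(T,T2): print(' twist',np.round((R.inv()*t).as_rotvec(),4))
def st():
    s=r.sense();print(round(s['clock'],2),np.round(s['eef_pos'],1),np.round(s['tcp_rot'],4),np.round(s['contact_force'],1),'op',round(s['opening'],3),'q',np.round(s['qpos'],2))
E
python3 - <<'E'
from h import *
p=np.load("top0p.npy");d=np.load("top0.npy")
M=masks(p);W=world(d)
for nm,a,b,pl in(("red",25,50,36),("slate",50,80,66),("knob",85,120,104),("dark",-6,15,4),("ply",5,20,12)):
    print(nm); [print('  ',o) for o in rects(p,d,M[nm],a,b,pl,amin=60)]
print(hsv(p)[172,120],hsv(p)[172,106],hsv(p)[180,360],hsv(p)[158,227])
for u,v in((120,172),(106,172),(360,180),(227,158),(300,330),(178,240)):print(u,v,W[v,u].round(1))
st()
E
```

```text
red
   {'c': (369.2, -345.5), 'wh': (98.8, 60.1), 'yaw': -0.325, 'z': 37.2, 'uv': (369.8, 268.9)}
   {'c': (438.8, -151.6), 'wh': (98.7, 58.1), 'yaw': -0.171, 'z': 37.3, 'uv': (295.1, 240.5)}
   {'c': (445.6, 148.6), 'wh': (98.8, 60.0), 'yaw': -0.058, 'z': 37.2, 'uv': (179.3, 235.6)}
   {'c': (453.9, -3.5), 'wh': (98.9, 58.9), 'yaw': -0.105, 'z': 37.3, 'uv': (238.1, 233.6)}
slate
   {'c': (602.2, 324.9), 'wh': (173.9, 164.1), 'yaw': -0.078, 'z': 67.2, 'uv': (109.8, 172.7)}
knob
   {'c': (450.2, -658.5), 'wh': (197.6, 21.2), 'yaw': 0.0, 'z': 102.7, 'uv': (504.2, 239.5)}
   {'c': (600.5, 320.6), 'wh': (51.8, 29.9), 'yaw': -0.081, 'z': 104.1, 'uv': (105.2, 170.1)}
dark
   {'c': (602.4, -323.8), 'wh': (198.3, 188.0), 'yaw': 0.142, 'z': 5.2, 'uv': (358.6, 181.8)}
ply
   {'c': (658.9, 34.6), 'wh': (107.4, 65.8), 'yaw': 0.155, 'z': 13.2, 'uv': (227.3, 156.1)}
[103  68 108] [90 19 27] [15 23 22] [ 24  80 157]
120 172 [603.8 299.7  64.6]
106 172 [596.  318.7 104.4]
360 180 [ 605.7 -326.4    6.7]
227 158 [657.4  34.2  12.5]
300 330 [ 205.4 -169.6    3.9]
178 240 [434.  151.   38.1]
0.1 [258.  568.8 209.4] [-3.1403 -0.      2.7158] [ 0.4  0.4 -0.6] op 1.001 q [ 1.14  0.35  1.63  0.    1.16 -0.  ]
```

```bash
python3 - <<'E'
from h import *
go(602,325,209,-0.078)
E
```

```text
tool shift m [-0.414  -0.0799  0.0005] dist 421.6
 twist [-4.0000e-04  1.8000e-03  2.7938e+00]
 twist [-1.300e-03 -3.000e-04 -3.478e-01]
```

Request:
jog_arm(moves=[{"grip": -1, "translation": [-0.035, -0.0067, 0], "twist": [0, 0, 0]}, {"grip": -1, "translation": [-0.035, -0.0067, 0], "twist": [0, 0, 0]}, {"grip": -1, "translation": [-0.035, -0.0067, 0], "twist": [0, 0, 0]}, {"grip": -1, "translation": [-0.035, -0.0067, 0], "twist": [0, 0, 0]}, {"grip": -1, "translation": [-0.035, -0.0067, 0], "twist": [0, 0, 0]}, {"grip": -1, "translation": [-0.035, -0.0067, 0], "twist": [0, 0, 0]}, {"grip": -1, "translation": [-0.035, -0.0067, 0], "twist": [0, 0, 0]}, {"grip": -1, "translation": [-0.035, -0.0067, 0], "twist": [0, 0, 0]}, {"grip": -1, "translation": [-0.035, -0.0067, 0], "twist": [0, 0, 0]}, {"grip": -1, "translation": [-0.035, -0.0067, 0], "twist": [0, 0, 0]}])

```text
clock: 0.93
eef_pos: [550.3, 362.2, 209.7]
tcp_rot: [-3.141, -0.0, 2.716]
contact_force: [-0.3, 0.9, 0.2]
opening: 1.001
```

Request:
jog_arm(moves=[{"grip": -1, "translation": [-0.032, -0.0064, 0], "twist": [0, 0, 0]}, {"grip": -1, "translation": [-0.032, -0.0064, 0], "twist": [0, 0, 0]}, {"grip": -1, "translation": [0, 0, 0], "twist": [0, 0, -0.116]}, {"grip": -1, "translation": [0, 0, 0], "twist": [0, 0, -0.116]}, {"grip": -1, "translation": [0, 0, 0], "twist": [0, 0, -0.116]}, {"grip": -1, "translation": [0, 0, 0], "twist": [0, 0, 0]}, {"grip": -1, "translation": [0, 0, 0], "twist": [0, 0, 0]}])

```text
clock: 1.52
eef_pos: [602.1, 325.4, 209.7]
tcp_rot: [-3.141, -0.001, 3.06]
contact_force: [-0.3, -0.8, -0.1]
opening: 0.997
```

```bash
python3 - <<'E'
from h import *
st();go(602,325,74,-0.078)
p,d=look("a1")
E
```

```text
1.52 [602.1 325.4 209.7] [-3.1412e+00 -6.0000e-04  3.0601e+00] [-0.3 -0.8 -0.1] op 0.997 q [ 0.49  0.45  1.49 -0.    1.2  -1.  ]
tool shift m [-1.000e-04 -3.000e-04  1.357e-01] dist 135.7
 twist [-1.0000e-03  6.0000e-04  3.1381e+00]
 twist [-0.0004 -0.0006 -0.0035]
```

Good tracking. Descend on the knob and grip.

Request:
jog_arm(moves=[{"grip": -1, "translation": [0, 0, 0.035], "twist": [0, 0, 0]}, {"grip": -1, "translation": [0, 0, 0.035], "twist": [0, 0, 0]}, {"grip": -1, "translation": [0, 0, 0.035], "twist": [0, 0, 0]}, {"grip": -1, "translation": [0, 0, 0.02], "twist": [0, 0, 0]}, {"grip": -1, "translation": [0, 0, 0.01], "twist": [0, 0, 0]}, {"grip": -1, "translation": [0, 0, 0], "twist": [0, 0, 0]}])

```text
clock: 2.07
eef_pos: [600.6, 324.9, 72.5]
tcp_rot: [-3.139, -0.004, 3.062]
contact_force: [-1.0, -0.8, -0.0]
opening: 0.997
```

Request:
jog_arm(moves=[{"grip": 1, "translation": [0, 0, 0], "twist": [0, 0, 0]}, {"grip": 1, "translation": [0, 0, 0], "twist": [0, 0, 0]}, {"grip": 1, "translation": [0, 0, 0], "twist": [0, 0, 0]}, {"grip": 1, "translation": [0, 0, 0], "twist": [0, 0, 0]}, {"grip": 1, "translation": [0, 0, 0], "twist": [0, 0, 0]}, {"grip": 1, "translation": [0, 0, 0], "twist": [0, 0, 0]}, {"grip": 1, "translation": [0, 0, 0], "twist": [0, 0, 0]}, {"grip": 1, "translation": [0, 0, 0], "twist": [0, 0, 0]}], squeeze=80)

```text
clock: 2.73
eef_pos: [602.9, 326.1, 76.7]
tcp_rot: [3.14, 0.002, 3.064]
contact_force: [-2.1, -0.3, 6.7]
opening: 0.25
```

Request:
jog_arm(moves=[{"grip": 1, "translation": [0, 0, -0.01], "twist": [0, 0, 0]}, {"grip": 1, "translation": [0, 0, -0.02], "twist": [0, 0, 0]}, {"grip": 1, "translation": [0, 0, -0.03], "twist": [0, 0, 0]}, {"grip": 1, "translation": [0, 0, -0.03], "twist": [0, 0, 0]}, {"grip": 1, "translation": [0, 0, -0.03], "twist": [0, 0, 0]}, {"grip": 1, "translation": [0, 0, -0.03], "twist": [0, 0, 0]}, {"grip": 1, "translation": [0, 0, -0.03], "twist": [0, 0, 0]}, {"grip": 1, "translation": [0, 0, -0.02], "twist": [0, 0, 0]}, {"grip": 1, "translation": [0, 0, 0], "twist": [0, 0, 0]}])

```text
clock: 3.48
eef_pos: [604.1, 326.5, 281.1]
tcp_rot: [3.137, 0.007, 3.064]
contact_force: [1.7, 1.3, -2.6]
opening: 0.242
```

```bash
python3 - <<'E'
from h import *
p,d=look("a2");look("a2s","scene")
M=masks(p)
print(rects(p,d,M["slate"],180,280,225))
m=masks(p)["green"]
print(rects(p,d,m,15,70,41,amin=40))
st();go(602,-324,275)
E
```

```text
[{'c': (613.9, 348.9), 'wh': (183.9, 174.2), 'yaw': -0.076, 'z': 271.5, 'uv': (73.8, 156.1)}]
[{'c': (602.2, 310.1), 'wh': (100.5, 66.2), 'yaw': -0.165, 'z': 41.8, 'uv': (120.0, 173.8)}, {'c': (708.3, -451.9), 'wh': (85.0, 8.1), 'yaw': -1.549, 'z': 40.7, 'uv': (409.8, 140.3)}]
3.58 [602.1 325.4 275.4] [3.1412e+00 7.0000e-04 3.0637e+00] [-1.   0.  -4.2] op 0.243 q [ 0.49  0.4   1.42 -0.    1.32 -1.  ]
tool shift m [-5.040e-02 -6.474e-01  2.000e-04] dist 649.4
```

View pics/a2s.png

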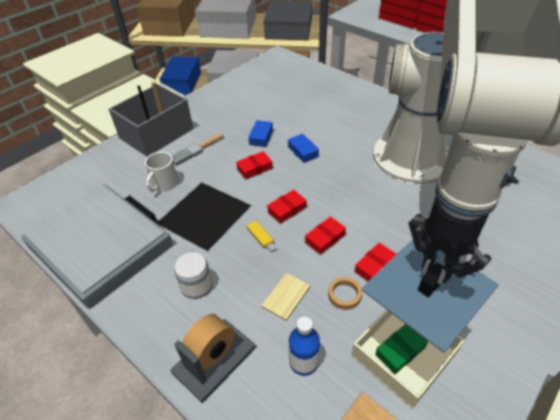

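Request:
jog_arm(moves=[{"grip": 1, "translation": [-0.001, -0.015, 0], "twist": [0, 0, 0]}, {"grip": 1, "translation": [-0.0025, -0.03, 0], "twist": [0, 0, 0]}, {"grip": 1, "translation": [-0.0027, -0.035, 0], "twist": [0, 0, 0]}, {"grip": 1, "translation": [-0.0027, -0.035, 0], "twist": [0, 0, 0]}, {"grip": 1, "translation": [-0.0027, -0.035, 0], "twist": [0, 0, 0]}, {"grip": 1, "translation": [-0.0027, -0.035, 0], "twist": [0, 0, 0]}, {"grip": 1, "translation": [-0.0027, -0.035, 0], "twist": [0, 0, 0]}, {"grip": 1, "translation": [-0.0027, -0.035, 0], "twist": [0, 0, 0]}, {"grip": 1, "translation": [-0.0027, -0.035, 0], "twist": [0, 0, 0]}, {"grip": 1, "translation": [-0.0027, -0.035, 0], "twist": [0, 0, 0]}])

```text
clock: 4.42
eef_pos: [600.1, -2.7, 272.7]
tcp_rot: [-3.141, -0.004, 3.064]
contact_force: [0.7, -1.1, -3.7]
opening: 0.246
```

Request:
jog_arm(moves=[{"grip": 1, "translation": [-0.0027, -0.035, 0], "twist": [0, 0, 0]}, {"grip": 1, "translation": [-0.0027, -0.035, 0], "twist": [0, 0, 0]}, {"grip": 1, "translation": [-0.0027, -0.035, 0], "twist": [0, 0, 0]}, {"grip": 1, "translation": [-0.0027, -0.035, 0], "twist": [0, 0, 0]}, {"grip": 1, "translation": [-0.0027, -0.035, 0], "twist": [0, 0, 0]}, {"grip": 1, "translation": [-0.0027, -0.035, 0], "twist": [0, 0, 0]}, {"grip": 1, "translation": [-0.0027, -0.035, 0], "twist": [0, 0, 0]}, {"grip": 1, "translation": [-0.0025, -0.03, 0], "twist": [0, 0, 0]}, {"grip": 1, "translation": [-0.0025, -0.0125, 0], "twist": [0, 0, 0]}, {"grip": 1, "translation": [0, 0, 0], "twist": [0, 0, 0]}])

```text
clock: 5.25
eef_pos: [601.8, -291.9, 272.4]
tcp_rot: [3.141, -0.003, 3.061]
contact_force: [-0.2, -0.6, -3.7]
opening: 0.245
```

```bash
python3 - <<'E'
from h import *
p,d=look("a3")
st();go(602,-324,40)
M=masks(p)
print(rects(p,d,M["slate"],180,290,270))
E
```

```text
5.3 [ 602.  -289.9  272.7] [ 3.1402 -0.0034  3.0614] [-0.1  0.5 -2.4] op 0.249 q [-0.45  0.37  1.46  0.    1.31 -1.94]
tool shift m [-0.0035 -0.0343  0.2326] dist 235.2
[{'c': (577.3, -342.3), 'wh': (58.7, 55.9), 'yaw': -0.011, 'z': 263.2, 'uv': (398.8, 169.1)}, {'c': (615.4, -219.5), 'wh': (183.7, 67.2), 'yaw': -0.43, 'z': 262.7, 'uv': (341.7, 148.6)}]
```

View pics/a3.png

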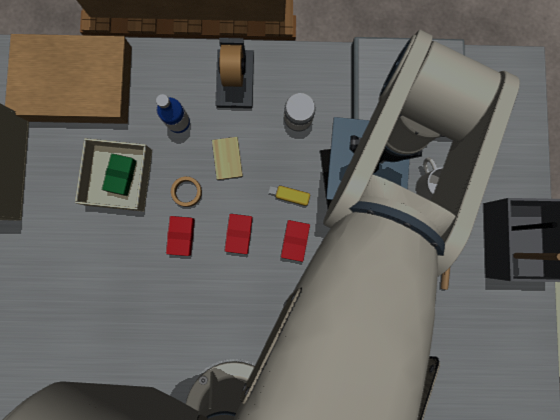

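Request:
jog_arm(moves=[{"grip": 1, "translation": [-0.002, -0.017, 0.02], "twist": [0, 0, 0]}, {"grip": 1, "translation": [-0.0015, -0.017, 0.03], "twist": [0, 0, 0]}, {"grip": 1, "translation": [0, 0, 0.035], "twist": [0, 0, 0]}, {"grip": 1, "translation": [0, 0, 0.035], "twist": [0, 0, 0]}, {"grip": 1, "translation": [0, 0, 0.035], "twist": [0, 0, 0]}, {"grip": 1, "translation": [0, 0, 0.035], "twist": [0, 0, 0]}, {"grip": 1, "translation": [0, 0, 0.025], "twist": [0, 0, 0]}, {"grip": 1, "translation": [0, 0, 0.01], "twist": [0, 0, 0]}, {"grip": 1, "translation": [0, 0, 0], "twist": [0, 0, 0]}, {"grip": 1, "translation": [0, 0, 0], "twist": [0, 0, 0]}])

```text
clock: 6.13
eef_pos: [604.5, -322.3, 50.4]
tcp_rot: [3.141, -0.0, 3.064]
contact_force: [0.3, -0.4, -2.5]
opening: 0.246
```

Request:
jog_arm(moves=[{"grip": 1, "translation": [0, 0, 0.008], "twist": [0, 0, 0]}, {"grip": 1, "translation": [0, 0, 0.006], "twist": [0, 0, 0]}, {"grip": 1, "translation": [0, 0, 0.003], "twist": [0, 0, 0]}, {"grip": 1, "translation": [0, 0, 0], "twist": [0, 0, 0]}])

```text
clock: 6.47
eef_pos: [604.1, -323.0, 32.9]
tcp_rot: [3.141, -0.0, 3.064]
contact_force: [0.1, 0.6, -3.8]
opening: 0.242
```

Request:
jog_arm(moves=[{"grip": 1, "translation": [0, 0, 0.003], "twist": [0, 0, 0]}, {"grip": 1, "translation": [0, 0, 0.003], "twist": [0, 0, 0]}, {"grip": 1, "translation": [0, 0, 0.001], "twist": [0, 0, 0]}, {"grip": 1, "translation": [0, 0, 0], "twist": [0, 0, 0]}, {"grip": 1, "translation": [0, 0, 0], "twist": [0, 0, 0]}])

```text
clock: 6.88
eef_pos: [604.8, -323.5, 28.6]
tcp_rot: [-3.141, 0.001, 3.064]
contact_force: [-6.2, 2.6, 16.1]
opening: 0.245
```

Request:
jog_arm(moves=[{"grip": -1, "translation": [0, 0, 0], "twist": [0, 0, 0]}, {"grip": -1, "translation": [0, 0, 0], "twist": [0, 0, 0]}, {"grip": -1, "translation": [0, 0, 0], "twist": [0, 0, 0]}, {"grip": -1, "translation": [0, 0, 0], "twist": [0, 0, 0]}, {"grip": -1, "translation": [0, 0, 0], "twist": [0, 0, 0]}, {"grip": -1, "translation": [0, 0, 0], "twist": [0, 0, 0]}, {"grip": -1, "translation": [0, 0, -0.02], "twist": [0, 0, 0]}, {"grip": -1, "translation": [0, 0, -0.04], "twist": [0, 0, 0]}, {"grip": -1, "translation": [0, 0, -0.04], "twist": [0, 0, 0]}, {"grip": -1, "translation": [0, 0, -0.04], "twist": [0, 0, 0]}])

```text
clock: 7.72
eef_pos: [603.9, -322.8, 167.1]
tcp_rot: [3.141, -0.001, 3.064]
contact_force: [0.9, -0.0, 0.5]
opening: 0.998
```

```bash
python3 - <<'E'
from h import *
st()
for y,c,yw in ((0,(369.2,-345.5),-.325),):
    go(c[0],c[1],150,yw)
p,d=look("a4s","scene")
print(rects(p,d,masks(p)["slate"],5,35,18,"scene"))
E
```

```text
7.72 [ 603.9 -322.8  167.1] [ 3.1410e+00 -1.3000e-03  3.0638e+00] [ 0.9 -0.   0.5] op 0.998 q [-0.49  0.48  1.53 -0.    1.13 -1.99]
tool shift m [ 0.2322 -0.0408  0.0173] dist 236.4
 twist [ 1.9000e-03  6.0000e-04 -2.8944e+00]
 twist [ 0.0004 -0.0013  0.2472]
[{'c': (606.7, -320.0), 'wh': (180.0, 169.1), 'yaw': -0.06, 'z': 17.3, 'uv': (202.2, 213.0)}]
```

View pics/a4s.png

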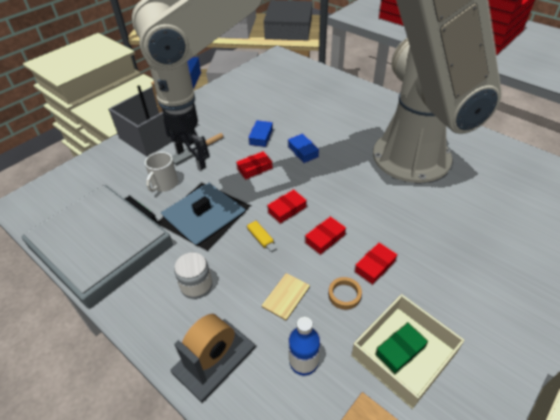

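Request:
jog_arm(moves=[{"grip": -1, "translation": [0.02, -0.0035, 0], "twist": [0, 0, 0]}, {"grip": -1, "translation": [0.036, -0.0063, 0], "twist": [0, 0, 0]}, {"grip": -1, "translation": [0.036, -0.0063, 0], "twist": [0, 0, 0]}, {"grip": -1, "translation": [0.036, -0.0063, 0.015], "twist": [0, 0, 0]}, {"grip": -1, "translation": [0.036, -0.0063, 0.02], "twist": [0, 0, 0]}, {"grip": -1, "translation": [0.036, -0.0063, 0.02], "twist": [0, 0, 0]}, {"grip": -1, "translation": [0.032, -0.0058, 0.02], "twist": [0, 0, 0]}, {"grip": -1, "translation": [0, 0, 0], "twist": [0, 0, 0.12]}, {"grip": -1, "translation": [0, 0, 0], "twist": [0, 0, 0.12]}, {"grip": -1, "translation": [0, 0, 0], "twist": [0, 0, 0]}])

```text
clock: 8.6
eef_pos: [369.2, -345.8, 90.7]
tcp_rot: [3.141, -0.0, 2.817]
contact_force: [0.1, -0.3, -0.7]
opening: 1.001
```

```bash
python3 - <<'E'
from h import *
p,d=look();st();go(369.2,-345.5,4,-.325)
E
```

```text
8.65 [ 369.8 -346.    91. ] [-3.1415e+00  2.0000e-04  2.8252e+00] [0.3 0.8 0.2] op 0.997 q [-0.76  0.33  1.99  0.    0.83 -2.01]
tool shift m [0.0007 0.0003 0.087 ] dist 87.0
 twist [-4.000e-04 -1.000e-04 -3.133e+00]
 twist [-0.0001  0.0002  0.0086]
```

Request:
jog_arm(moves=[{"grip": -1, "translation": [0, 0, 0.03], "twist": [0, 0, 0.008]}, {"grip": -1, "translation": [0, 0, 0.03], "twist": [0, 0, 0]}, {"grip": -1, "translation": [0, 0, 0.018], "twist": [0, 0, 0]}, {"grip": -1, "translation": [0, 0, 0.007], "twist": [0, 0, 0]}, {"grip": -1, "translation": [0, 0, 0], "twist": [0, 0, 0]}, {"grip": 1, "translation": [0, 0, 0], "twist": [0, 0, 0]}, {"grip": 1, "translation": [0, 0, 0], "twist": [0, 0, 0]}, {"grip": 1, "translation": [0, 0, 0], "twist": [0, 0, 0]}, {"grip": 1, "translation": [0, 0, 0], "twist": [0, 0, 0]}, {"grip": 1, "translation": [0, 0, 0], "twist": [0, 0, 0]}])

```text
clock: 9.48
eef_pos: [370.8, -346.6, 8.3]
tcp_rot: [-3.14, 0.003, 2.817]
contact_force: [-3.0, 2.1, 15.0]
opening: 0.656
```

Request:
jog_arm(moves=[{"grip": 1, "translation": [0, 0, 0], "twist": [0, 0, 0]}, {"grip": 1, "translation": [0, 0, -0.015], "twist": [0, 0, 0]}, {"grip": 1, "translation": [0, 0, -0.03], "twist": [0, 0, 0]}, {"grip": 1, "translation": [0, 0, -0.035], "twist": [0, 0, 0]}, {"grip": 1, "translation": [0, 0, -0.035], "twist": [0, 0, 0]}, {"grip": 1, "translation": [0, 0, -0.035], "twist": [0, 0, 0]}, {"grip": 1, "translation": [0, 0, 0], "twist": [0, 0, 0]}])

```text
clock: 10.07
eef_pos: [373.0, -348.7, 163.6]
tcp_rot: [-3.137, 0.011, 2.816]
contact_force: [0.3, -1.8, -1.9]
opening: 0.644
```

```bash
python3 - <<'E'
from h import *
p,d=look("b1s","scene");st();go(658.9,34.6,150,.155)
E
```

```text
10.12 [ 372.  -347.8  160.7] [-3.1378  0.0081  2.8164] [-0.6 -0.4 -3.1] op 0.644 q [-0.75  0.23  1.93 -0.    0.97 -2.  ]
tool shift m [-0.1496  0.454   0.0102] dist 478.1
 twist [0.0095 0.0076 2.6614]
 twist [-0.0056  0.007  -0.4802]
```

View pics/b1s.png

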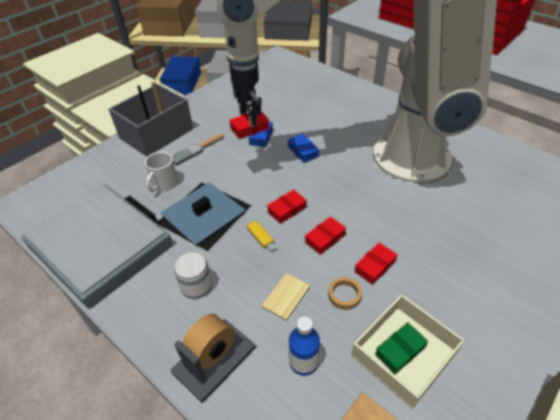

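Request:
jog_arm(moves=[{"grip": 1, "translation": [-0.0055, 0.017, 0], "twist": [0, 0, 0]}, {"grip": 1, "translation": [-0.011, 0.0335, 0], "twist": [0, 0, 0]}, {"grip": 1, "translation": [-0.011, 0.0335, 0], "twist": [0, 0, 0]}, {"grip": 1, "translation": [-0.011, 0.0335, 0], "twist": [0, 0, 0]}, {"grip": 1, "translation": [-0.011, 0.0335, 0], "twist": [0, 0, 0]}, {"grip": 1, "translation": [-0.011, 0.0335, 0], "twist": [0, 0, 0]}, {"grip": 1, "translation": [-0.011, 0.0335, 0], "twist": [0, 0, 0]}, {"grip": 1, "translation": [-0.011, 0.0335, 0], "twist": [0, 0, 0]}, {"grip": 1, "translation": [-0.011, 0.0335, 0], "twist": [0, 0, 0]}, {"grip": 1, "translation": [-0.011, 0.0335, 0], "twist": [0, 0, 0]}])

```text
clock: 10.95
eef_pos: [570.7, -75.6, 155.0]
tcp_rot: [-3.141, -0.001, 2.817]
contact_force: [1.4, 0.1, -1.8]
opening: 0.645
```

Request:
jog_arm(moves=[{"grip": 1, "translation": [-0.011, 0.0335, 0], "twist": [0, 0, 0]}, {"grip": 1, "translation": [-0.011, 0.0335, 0], "twist": [0, 0, 0]}, {"grip": 1, "translation": [-0.011, 0.0335, 0], "twist": [0, 0, 0]}, {"grip": 1, "translation": [-0.011, 0.035, 0], "twist": [0, 0, 0]}, {"grip": 1, "translation": [0, 0, 0], "twist": [0, 0, -0.12]}, {"grip": 1, "translation": [0, 0, 0], "twist": [0, 0, -0.12]}, {"grip": 1, "translation": [0, 0, 0], "twist": [0, 0, -0.12]}, {"grip": 1, "translation": [0, 0, 0], "twist": [0, 0, -0.12]}, {"grip": 1, "translation": [0, 0, 0], "twist": [0, 0, 0]}, {"grip": 1, "translation": [0, 0, 0], "twist": [0, 0, 0]}])

```text
clock: 11.78
eef_pos: [655.2, 36.8, 155.1]
tcp_rot: [3.141, -0.001, -2.991]
contact_force: [0.2, 0.2, -3.1]
opening: 0.646
```

```bash
python3 - <<'E'
from h import *
p,d=look("b2s","scene");p,d=look("b2");st();go(658.9,34.6,40,.155)
W=world(d);m=masks(p)["red"]&(W[...,2]>100);print(rects(p,d,m,100,220,186))
E
```

```text
11.88 [655.4  36.8 155.5] [ 3.1415e+00 -8.0000e-04 -2.9911e+00] [-0.3 -0.  -3.2] op 0.647 q [ 0.05  0.45  1.61  0.    1.08 -1.67]
tool shift m [-0.0032 -0.0027  0.1155] dist 115.6
 twist [-1.3000e-03 -2.0000e-04  3.1371e+00]
 twist [ 0.0001 -0.0008 -0.0045]
[]
```

View pics/b2s.png

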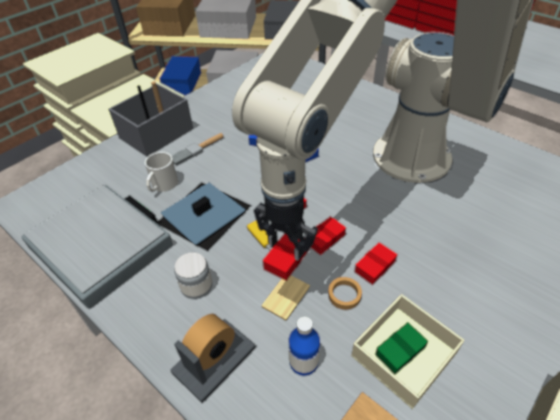

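View pics/b2.png

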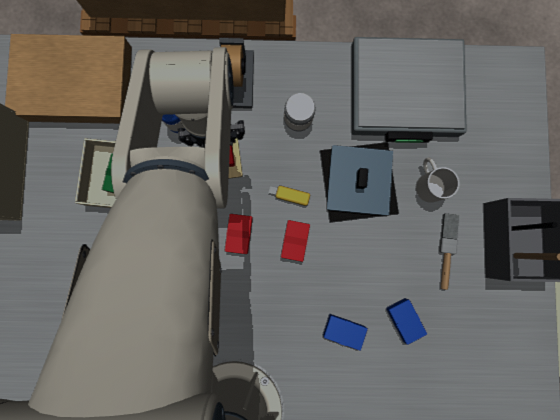

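Request:
jog_arm(moves=[{"grip": 1, "translation": [-0.0048, -0.0025, 0.02], "twist": [0, 0, -0.0045]}, {"grip": 1, "translation": [0, 0, 0.03], "twist": [0, 0, 0]}, {"grip": 1, "translation": [0, 0, 0.03], "twist": [0, 0, 0]}, {"grip": 1, "translation": [0, 0, 0.03], "twist": [0, 0, 0]}, {"grip": 1, "translation": [0, 0, 0.01], "twist": [0, 0, 0]}, {"grip": 1, "translation": [0, 0, 0.006], "twist": [0, 0, 0]}, {"grip": 1, "translation": [0, 0, 0.004], "twist": [0, 0, 0]}, {"grip": 1, "translation": [0, 0, 0], "twist": [0, 0, 0]}, {"grip": 1, "translation": [0, 0, 0], "twist": [0, 0, 0]}])

```text
clock: 12.63
eef_pos: [662.2, 35.2, 27.6]
tcp_rot: [-3.141, 0.002, -2.983]
contact_force: [-0.8, -1.2, -1.8]
opening: 0.645
```

Request:
jog_arm(moves=[{"grip": 1, "translation": [0, 0, 0.002], "twist": [0, 0, 0]}, {"grip": 1, "translation": [0, 0, 0.002], "twist": [0, 0, 0]}, {"grip": 1, "translation": [0, 0, 0], "twist": [0, 0, 0]}])

```text
clock: 12.88
eef_pos: [661.2, 35.1, 22.5]
tcp_rot: [-3.142, 0.001, -2.983]
contact_force: [-0.1, -0.5, -3.2]
opening: 0.645
```

Request:
jog_arm(moves=[{"grip": 1, "translation": [0, 0, 0.002], "twist": [0, 0, 0]}, {"grip": 1, "translation": [0, 0, 0.001], "twist": [0, 0, 0]}, {"grip": 1, "translation": [0, 0, 0], "twist": [0, 0, 0]}])

```text
clock: 13.13
eef_pos: [661.5, 35.2, 20.5]
tcp_rot: [-3.141, 0.001, -2.983]
contact_force: [-3.6, 0.4, 9.8]
opening: 0.648
```

Request:
jog_arm(moves=[{"grip": -1, "translation": [0, 0, 0], "twist": [0, 0, 0]}, {"grip": -1, "translation": [0, 0, 0], "twist": [0, 0, 0]}, {"grip": -1, "translation": [0, 0, 0], "twist": [0, 0, 0]}, {"grip": -1, "translation": [0, 0, 0], "twist": [0, 0, 0]}, {"grip": -1, "translation": [0, 0, -0.02], "twist": [0, 0, 0]}, {"grip": -1, "translation": [0, 0, -0.03], "twist": [0, 0, 0]}, {"grip": -1, "translation": [0, 0, -0.03], "twist": [0, 0, 0]}, {"grip": -1, "translation": [0, 0, -0.03], "twist": [0, 0, 0]}, {"grip": -1, "translation": [0, 0, 0], "twist": [0, 0, 0]}])

```text
clock: 13.88
eef_pos: [664.7, 35.3, 135.4]
tcp_rot: [-3.141, 0.009, -2.983]
contact_force: [1.9, 0.1, 0.5]
opening: 1.001
```

```bash
python3 - <<'E'
from h import *
p,d=look("b3s","scene");st();go(438.8,-151.6,100,-.171)
print(rects(p,d,masks(p)["red"],40,60,48,"scene"))
E
```

```text
13.93 [663.5  35.2 132.7] [-3.1409  0.0064 -2.9829] [ 0.1 -0.  -0.9] op 1.002 q [ 0.05  0.48  1.61 -0.    1.04 -1.68]
tool shift m [ 0.2516 -0.1489  0.0312] dist 294.0
 twist [-9.1000e-03  5.0000e-04 -2.8119e+00]
 twist [3.000e-04 6.400e-03 3.297e-01]
[{'c': (663.7, 38.2), 'wh': (102.5, 60.3), 'yaw': 0.179, 'z': 47.4, 'uv': (284.7, 288.4)}, {'c': (-814.5, -426.0), 'wh': (309.1, 70.2), 'yaw': -1.566, 'z': 50.5, 'uv': (421.3, 20.9)}]
```

```bash
python3 - <<'E'
from h import *
p=np.load("scene0p.npy");d=np.load("scene0.npy");M=masks(p)
print(rects(p,d,M["ply"],5,20,12,"scene"));print(*rects(p,d,M["red"],26,45,36,"scene"),sep="\n")
E
```

```text
[{'c': (660.9, 37.4), 'wh': (111.2, 70.5), 'yaw': 0.155, 'z': 11.4, 'uv': (285.2, 296.1)}]
{'c': (451.9, 152.8), 'wh': (103.8, 60.1), 'yaw': -0.063, 'z': 35.3, 'uv': (375.7, 260.9)}
{'c': (460.3, 1.4), 'wh': (103.1, 62.4), 'yaw': -0.1, 'z': 35.3, 'uv': (324.9, 232.8)}
{'c': (444.9, -146.1), 'wh': (102.2, 64.0), 'yaw': -0.178, 'z': 35.1, 'uv': (286.2, 203.7)}
{'c': (375.6, -338.7), 'wh': (101.1, 68.0), 'yaw': -0.335, 'z': 35.0, 'uv': (253.7, 162.6)}
{'c': (-804.8, -460.2), 'wh': (360.7, 60.3), 'yaw': -1.525, 'z': 36.5, 'uv': (413.2, 21.7)}
```

Request:
jog_arm(moves=[{"grip": -1, "translation": [0.015, -0.009, 0], "twist": [0, 0, 0]}, {"grip": -1, "translation": [0.032, -0.0188, 0], "twist": [0, 0, 0]}, {"grip": -1, "translation": [0.032, -0.0188, 0], "twist": [0, 0, 0]}, {"grip": -1, "translation": [0.032, -0.0188, 0], "twist": [0, 0, 0]}, {"grip": -1, "translation": [0.032, -0.0188, 0], "twist": [0, 0, 0]}, {"grip": -1, "translation": [0.032, -0.0188, 0], "twist": [0, 0, 0]}, {"grip": -1, "translation": [0.032, -0.0188, 0.01], "twist": [0, 0, 0]}, {"grip": -1, "translation": [0.032, -0.0188, 0.01], "twist": [0, 0, 0]}, {"grip": -1, "translation": [0.0126, -0.0085, 0.01], "twist": [0, 0, 0]}])

```text
clock: 14.68
eef_pos: [431.5, -152.9, 97.7]
tcp_rot: [3.141, -0.003, -2.984]
contact_force: [0.8, 1.0, -0.8]
opening: 1.001
```

Request:
jog_arm(moves=[{"grip": -1, "translation": [0, 0, 0], "twist": [0, 0, 0.11]}, {"grip": -1, "translation": [0, 0, 0], "twist": [0, 0, 0.11]}, {"grip": -1, "translation": [0, 0, 0], "twist": [0, 0, 0.11]}, {"grip": -1, "translation": [0, 0, 0], "twist": [0, 0, 0]}, {"grip": -1, "translation": [0, 0, 0], "twist": [0, 0, 0]}])

```text
clock: 15.1
eef_pos: [435.5, -151.7, 98.4]
tcp_rot: [3.141, -0.001, 2.974]
contact_force: [0.3, 0.8, 0.5]
opening: 0.998
```

```bash
python3 - <<'E'
from h import *
p,d=look("b4s","scene");st();go(438.8,-151.6,12,-.171)
print(*rects(p,d,masks(p)["red"],26,60,48,"scene"),sep="\n")
p,d=look("b4")
print(*rects(p,d,masks(p)["red"],40,60,48),sep="\n")
E
```

```text
15.15 [ 435.7 -151.7   98.5] [ 3.1414e+00 -1.0000e-03  2.9742e+00] [-0.6 -0.2  0.5] op 0.996 q [-0.34  0.25  2.07 -0.    0.82 -1.74]
tool shift m [-0.0031  0.0006  0.0865] dist 86.6
 twist [ 1.600e-03  3.000e-04 -3.138e+00]
 twist [ 0.0002 -0.001   0.0036]
{'c': (665.9, 40.7), 'wh': (108.2, 64.2), 'yaw': 0.176, 'z': 47.0, 'uv': (284.8, 289.9)}
{'c': (460.6, 156.5), 'wh': (102.7, 59.3), 'yaw': -0.063, 'z': 35.5, 'uv': (375.7, 260.9)}
{'c': (469.3, 7.3), 'wh': (103.5, 62.3), 'yaw': -0.129, 'z': 35.2, 'uv': (324.9, 232.9)}
{'c': (453.8, -138.7), 'wh': (102.5, 63.2), 'yaw': -0.132, 'z': 34.9, 'uv': (286.2, 203.7)}
{'c': (-796.7, -487.7), 'wh': (314.9, 104.9), 'yaw': -1.558, 'z': 42.6, 'uv': (408.0, 18.6)}
{'c': (658.7, 34.3), 'wh': (98.9, 59.2), 'yaw': 0.167, 'z': 49.1, 'uv': (225.5, 154.6)}
```

View pics/b4.png

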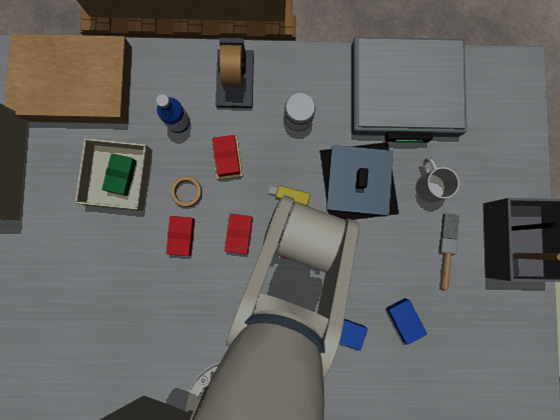

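Request:
jog_arm(moves=[{"grip": -1, "translation": [-0.003, 0.0006, 0.03], "twist": [0, 0, 0.0036]}, {"grip": -1, "translation": [0, 0, 0.03], "twist": [0, 0, 0]}, {"grip": -1, "translation": [0, 0, 0.018], "twist": [0, 0, 0]}, {"grip": -1, "translation": [0, 0, 0.008], "twist": [0, 0, 0]}, {"grip": -1, "translation": [0, 0, 0], "twist": [0, 0, 0]}, {"grip": 1, "translation": [0, 0, 0], "twist": [0, 0, 0]}, {"grip": 1, "translation": [0, 0, 0], "twist": [0, 0, 0]}, {"grip": 1, "translation": [0, 0, 0], "twist": [0, 0, 0]}, {"grip": 1, "translation": [0, 0, 0], "twist": [0, 0, 0]}, {"grip": 1, "translation": [0, 0, 0], "twist": [0, 0, 0]}])

```text
clock: 16.03
eef_pos: [440.5, -152.2, 14.6]
tcp_rot: [-3.141, 0.003, 2.967]
contact_force: [-2.9, 2.1, 26.9]
opening: 0.302
```

Request:
jog_arm(moves=[{"grip": 1, "translation": [0, 0, 0], "twist": [0, 0, 0]}, {"grip": 1, "translation": [0, 0, -0.015], "twist": [0, 0, 0]}, {"grip": 1, "translation": [0, 0, -0.03], "twist": [0, 0, 0]}, {"grip": 1, "translation": [0, 0, -0.035], "twist": [0, 0, 0]}, {"grip": 1, "translation": [0, 0, -0.035], "twist": [0, 0, 0]}, {"grip": 1, "translation": [0, 0, -0.035], "twist": [0, 0, 0]}, {"grip": 1, "translation": [0, 0, -0.02], "twist": [0, 0, 0]}, {"grip": 1, "translation": [0, 0, 0], "twist": [0, 0, 0]}, {"grip": 1, "translation": [0, 0, 0], "twist": [0, 0, 0]}])

```text
clock: 16.78
eef_pos: [440.0, -152.1, 184.6]
tcp_rot: [-3.141, 0.004, 2.967]
contact_force: [-0.6, -0.2, -0.6]
opening: -0.002
```

```bash
python3 - <<'E'
from h import *
p,d=look("c1s","scene");st();go(658.9,34.6,170,.155)
E
```

```text
16.83 [ 439.1 -151.8  183.3] [-3.1414e+00  1.0000e-03  2.9668e+00] [-0.2  0.7 -0.3] op 0.002 q [-0.34  0.13  1.99 -0.    1.02 -1.73]
tool shift m [-0.1841  0.2218  0.0135] dist 288.5
 twist [1.4000e-03 5.0000e-04 2.8118e+00]
 twist [-0.0004  0.001  -0.3298]
```

View pics/c1s.png

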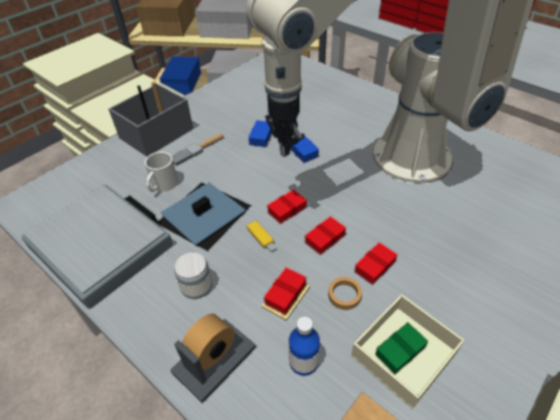

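```bash
python3 - <<'E'
from h import *
p,d=look("c2s","scene")
print(*rects(p,d,masks(p)["red"],26,45,36,"scene"),sep="\n")
p,d=look("c2")
print(*rects(p,d,masks(p)["red"],26,45,36),sep="\n")
go(438.8,-151.6,0,-.171)
E
```

```text
{'c': (665.2, 40.0), 'wh': (97.8, 58.1), 'yaw': 0.151, 'z': 38.3, 'uv': (285.5, 301.1)}
{'c': (451.5, 152.8), 'wh': (103.1, 60.1), 'yaw': -0.063, 'z': 35.2, 'uv': (375.7, 260.8)}
{'c': (460.1, 1.8), 'wh': (102.6, 63.3), 'yaw': -0.101, 'z': 35.1, 'uv': (324.9, 232.8)}
{'c': (444.5, -146.2), 'wh': (103.7, 63.6), 'yaw': -0.162, 'z': 35.2, 'uv': (286.4, 203.6)}
{'c': (-802.8, -473.5), 'wh': (323.5, 64.0), 'yaw': -1.559, 'z': 35.6, 'uv': (410.9, 21.1)}
{'c': (445.7, 148.8), 'wh': (98.8, 59.8), 'yaw': -0.062, 'z': 37.2, 'uv': (179.3, 235.6)}
{'c': (453.9, -3.4), 'wh': (98.9, 58.9), 'yaw': -0.111, 'z': 37.4, 'uv': (238.1, 233.6)}
tool shift m [-9.00e-04 -1.00e-04  1.82e-01] dist 182.0
 twist [-2.9000e-03 -5.0000e-04  3.1377e+00]
 twist [ 0.0003 -0.0018 -0.0039]
```

View pics/c2.png

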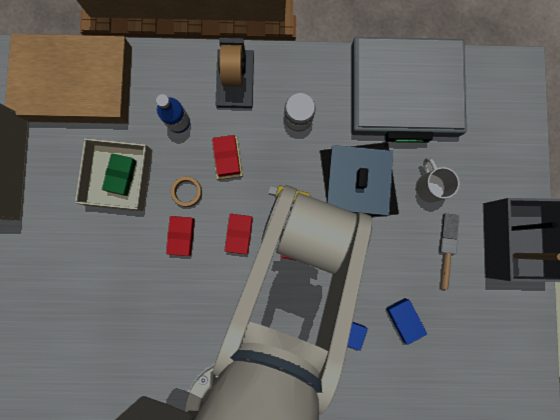

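Request:
jog_arm(moves=[{"grip": -0.8, "translation": [0, 0, 0.02], "twist": [0, 0, 0]}, {"grip": -0.8, "translation": [0, 0, 0.02], "twist": [0, 0, 0]}, {"grip": -0.8, "translation": [0, 0, 0.02], "twist": [0, 0, 0]}, {"grip": -0.8, "translation": [0, 0, 0.02], "twist": [0, 0, 0]}, {"grip": -0.8, "translation": [0, 0, 0.02], "twist": [0, 0, 0]}, {"grip": -0.8, "translation": [0, 0, 0], "twist": [0, 0, 0]}, {"grip": -0.8, "translation": [0, 0, 0], "twist": [0, 0, 0]}])

```text
clock: 17.52
eef_pos: [437.6, -151.2, 81.6]
tcp_rot: [3.141, -0.004, 2.967]
contact_force: [1.0, -0.5, 1.6]
opening: 0.902
```

Request:
jog_arm(moves=[{"grip": -0.8, "translation": [0, 0, 0.03], "twist": [0, 0, 0]}, {"grip": -0.8, "translation": [0, 0, 0.03], "twist": [0, 0, 0]}, {"grip": -0.8, "translation": [0, 0, 0.016], "twist": [0, 0, 0]}, {"grip": -0.8, "translation": [0, 0, 0.004], "twist": [0, 0, 0]}, {"grip": -0.8, "translation": [0, 0, 0], "twist": [0, 0, 0]}, {"grip": -0.8, "translation": [0, 0, 0], "twist": [0, 0, 0]}])

```text
clock: 18.02
eef_pos: [439.9, -152.1, 4.1]
tcp_rot: [-3.141, 0.001, 2.967]
contact_force: [0.3, -0.2, 1.2]
opening: 0.903
```

Request:
jog_arm(moves=[{"grip": 1, "translation": [0, 0, 0], "twist": [0, 0, 0]}, {"grip": 1, "translation": [0, 0, 0], "twist": [0, 0, 0]}, {"grip": 1, "translation": [0, 0, 0], "twist": [0, 0, 0]}, {"grip": 1, "translation": [0, 0, 0], "twist": [0, 0, 0]}, {"grip": 1, "translation": [0, 0, 0], "twist": [0, 0, 0]}, {"grip": 1, "translation": [0, 0, 0], "twist": [0, 0, 0]}])

```text
clock: 18.52
eef_pos: [440.3, -152.2, 5.2]
tcp_rot: [-3.141, 0.003, 2.967]
contact_force: [-3.6, 1.2, 17.4]
opening: 0.669
```

Request:
jog_arm(moves=[{"grip": 1, "translation": [0, 0, -0.01], "twist": [0, 0, 0]}, {"grip": 1, "translation": [0, 0, -0.025], "twist": [0, 0, 0]}, {"grip": 1, "translation": [0, 0, -0.035], "twist": [0, 0, 0]}, {"grip": 1, "translation": [0, 0, -0.035], "twist": [0, 0, 0]}, {"grip": 1, "translation": [0, 0, -0.035], "twist": [0, 0, 0]}, {"grip": 1, "translation": [0, 0, -0.02], "twist": [0, 0, 0]}, {"grip": 1, "translation": [0, 0, 0], "twist": [0, 0, 0]}, {"grip": 1, "translation": [0, 0, 0], "twist": [0, 0, 0]}])

```text
clock: 19.18
eef_pos: [439.9, -152.1, 164.8]
tcp_rot: [-3.141, 0.004, 2.967]
contact_force: [-1.3, -0.3, -1.8]
opening: 0.665
```

```bash
python3 - <<'E'
from h import *
p,d=look("c3s","scene");st();go(660,34.6,165,.155)
E
```

```text
19.23 [ 438.9 -151.7  163.4] [-3.1414e+00  9.0000e-04  2.9667e+00] [-0.5  0.2 -2. ] op 0.666 q [-0.34  0.16  2.01 -0.    0.97 -1.73]
tool shift m [-0.1853  0.222  -0.0015] dist 289.2
 twist [1.2000e-03 4.0000e-04 2.8117e+00]
 twist [-3.000e-04  8.000e-04 -3.299e-01]
```

View pics/c3s.png

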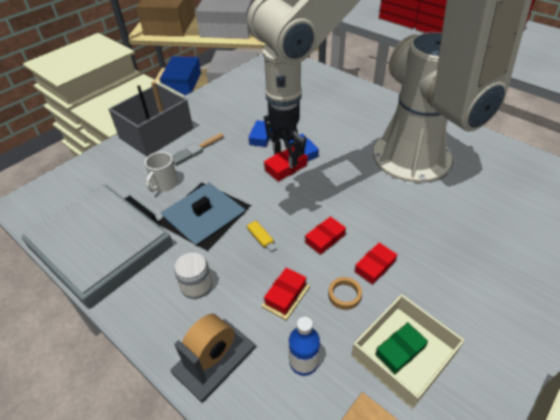

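Request:
jog_arm(moves=[{"grip": 1, "translation": [-0.0103, 0.0123, 0], "twist": [0, 0, 0]}, {"grip": 1, "translation": [-0.0206, 0.0247, 0], "twist": [0, 0, 0]}, {"grip": 1, "translation": [-0.0206, 0.0247, 0], "twist": [0, 0, 0]}, {"grip": 1, "translation": [-0.0206, 0.0247, 0], "twist": [0, 0, 0]}, {"grip": 1, "translation": [-0.0206, 0.0247, 0], "twist": [0, 0, 0]}, {"grip": 1, "translation": [-0.0206, 0.0247, 0], "twist": [0, 0, 0]}, {"grip": 1, "translation": [-0.0206, 0.0247, 0], "twist": [0, 0, 0]}, {"grip": 1, "translation": [-0.0206, 0.0247, 0], "twist": [0, 0, 0]}, {"grip": 1, "translation": [-0.0206, 0.0247, 0], "twist": [0, 0, 0]}, {"grip": 1, "translation": [-0.0102, 0.0123, 0], "twist": [0, 0, 0]}])

```text
clock: 20.07
eef_pos: [661.5, 37.2, 160.5]
tcp_rot: [3.141, -0.002, 2.968]
contact_force: [-0.5, -0.6, -1.6]
opening: 0.663
```

Request:
jog_arm(moves=[{"grip": 1, "translation": [0, 0, 0], "twist": [0, 0, -0.11]}, {"grip": 1, "translation": [0, 0, 0], "twist": [0, 0, -0.11]}, {"grip": 1, "translation": [0, 0, 0], "twist": [0, 0, -0.11]}, {"grip": 1, "translation": [0, 0, 0], "twist": [0, 0, 0]}, {"grip": 1, "translation": [0, 0, 0], "twist": [0, 0, 0]}])

```text
clock: 20.48
eef_pos: [659.2, 34.7, 161.1]
tcp_rot: [3.141, -0.003, -2.99]
contact_force: [-0.9, -0.1, -1.4]
opening: 0.665
```

```bash
python3 - <<'E'
from h import *
st();go(660,34.6,60,.155)
E
```

```text
20.48 [659.2  34.7 161.1] [ 3.1413e+00 -3.1000e-03 -2.9898e+00] [-0.9 -0.1 -1.4] op 0.665 q [ 0.05  0.45  1.59 -0.    1.1  -1.67]
tool shift m [-0.0011 -0.0003  0.1011] dist 101.1
 twist [-4.8000e-03 -5.0000e-04  3.1383e+00]
 twist [ 0.0003 -0.0031 -0.0032]
```

Request:
jog_arm(moves=[{"grip": 1, "translation": [-0.001, 0, 0.02], "twist": [0, 0, -0.003]}, {"grip": 1, "translation": [0, 0, 0.03], "twist": [0, 0, 0]}, {"grip": 1, "translation": [0, 0, 0.03], "twist": [0, 0, 0]}, {"grip": 1, "translation": [0, 0, 0.015], "twist": [0, 0, 0]}, {"grip": 1, "translation": [0, 0, 0.007], "twist": [0, 0, 0]}, {"grip": 1, "translation": [0, 0, 0], "twist": [0, 0, 0]}, {"grip": 1, "translation": [0, 0, 0.002], "twist": [0, 0, 0]}, {"grip": 1, "translation": [0, 0, 0.002], "twist": [0, 0, 0]}, {"grip": 1, "translation": [0, 0, 0], "twist": [0, 0, 0]}])

```text
clock: 21.23
eef_pos: [662.0, 34.9, 58.1]
tcp_rot: [-3.141, 0.002, -2.984]
contact_force: [-0.1, -0.4, -1.5]
opening: 0.667
```

Request:
jog_arm(moves=[{"grip": 1, "translation": [0.001, 0, 0.002], "twist": [0, 0, 0]}, {"grip": 1, "translation": [0, 0, 0.002], "twist": [0, 0, 0]}, {"grip": 1, "translation": [0, 0, 0.0015], "twist": [0, 0, 0]}, {"grip": 1, "translation": [0, 0, 0], "twist": [0, 0, 0]}])

```text
clock: 21.57
eef_pos: [660.6, 34.8, 53.4]
tcp_rot: [-3.141, 0.001, -2.984]
contact_force: [-4.4, 0.1, 11.8]
opening: 0.664
```

Contact at the expected height. Release and rise.

Request:
jog_arm(moves=[{"grip": -1, "translation": [0, 0, 0], "twist": [0, 0, 0]}, {"grip": -1, "translation": [0, 0, 0], "twist": [0, 0, 0]}, {"grip": -1, "translation": [0, 0, 0], "twist": [0, 0, 0]}, {"grip": -1, "translation": [0, 0, 0], "twist": [0, 0, 0]}, {"grip": -1, "translation": [0, 0, -0.02], "twist": [0, 0, 0]}, {"grip": -1, "translation": [0, 0, -0.03], "twist": [0, 0, 0]}, {"grip": -1, "translation": [0, 0, -0.03], "twist": [0, 0, 0]}, {"grip": -1, "translation": [0, 0, -0.02], "twist": [0, 0, 0]}, {"grip": -1, "translation": [0, 0, 0], "twist": [0, 0, 0]}])

```text
clock: 22.32
eef_pos: [663.2, 34.9, 156.6]
tcp_rot: [-3.141, 0.007, -2.983]
contact_force: [1.0, -0.9, 0.2]
opening: 0.999
```

```bash
python3 - <<'E'
from h import *
st();go(453.9,-3.5,95,-.107)
E
```

```text
22.32 [663.2  34.9 156.6] [-3.1408  0.0074 -2.9835] [ 1.  -0.9  0.2] op 0.999 q [ 0.05  0.46  1.6  -0.    1.08 -1.68]
tool shift m [ 0.2132 -0.0049  0.06  ] dist 221.6
 twist [-1.0800e-02  3.0000e-04 -2.8765e+00]
 twist [2.000e-04 7.400e-03 2.651e-01]
```

Request:
jog_arm(moves=[{"grip": -0.8, "translation": [0.02, -0.0005, 0], "twist": [0, 0, 0]}, {"grip": -0.8, "translation": [0.033, -0.0008, 0], "twist": [0, 0, 0]}, {"grip": -0.8, "translation": [0.033, -0.0008, 0], "twist": [0, 0, 0]}, {"grip": -0.8, "translation": [0.033, -0.0008, 0.01], "twist": [0, 0, 0]}, {"grip": -0.8, "translation": [0.033, -0.0008, 0.025], "twist": [0, 0, 0]}, {"grip": -0.8, "translation": [0.033, -0.0008, 0.025], "twist": [0, 0, 0]}, {"grip": -0.8, "translation": [0.027, -0.0004, 0], "twist": [0, 0, 0.09]}, {"grip": -0.8, "translation": [0, 0, 0], "twist": [0, 0, 0.09]}, {"grip": -0.8, "translation": [0, 0, 0], "twist": [0, 0, 0.085]}, {"grip": -0.8, "translation": [0, 0, 0], "twist": [0, 0, 0]}])

```text
clock: 23.15
eef_pos: [451.0, -3.6, 91.1]
tcp_rot: [-3.142, -0.001, 3.031]
contact_force: [0.2, 0.9, 0.8]
opening: 0.901
```

```bash
python3 - <<'E'
from h import *
p,d=look("d1")
print(*rects(p,d,masks(p)["red"],70,100,84),sep="\n")
print(*rects(p,d,masks(p)["red"],26,50,36),sep="\n")
st();go(453.9,-3.5,3,-.107)
E
```

```text
{'c': (658.5, 33.5), 'wh': (98.9, 59.0), 'yaw': 0.158, 'z': 85.2, 'uv': (224.1, 151.5)}

23.2 [451.5  -3.5  91.3] [-3.1416e+00 -3.0000e-04  3.0359e+00] [ 0.5 -0.2  0.4] op 0.9 q [-0.01  0.25  2.1   0.    0.79 -1.48]
tool shift m [-0.0024  0.0003  0.0883] dist 88.3
 twist [ 5.0000e-04 -0.0000e+00 -3.1402e+00]
 twist [-0.     -0.0003  0.0013]
```

Request:
jog_arm(moves=[{"grip": -0.8, "translation": [-0.002, 0.0003, 0.03], "twist": [0, 0, 0.001]}, {"grip": -0.8, "translation": [0, 0, 0.03], "twist": [0, 0, 0]}, {"grip": -0.8, "translation": [0, 0, 0.02], "twist": [0, 0, 0]}, {"grip": -0.8, "translation": [0, 0, 0.007], "twist": [0, 0, 0]}, {"grip": -0.8, "translation": [0, 0, 0], "twist": [0, 0, 0]}, {"grip": -0.8, "translation": [0, 0, 0], "twist": [0, 0, 0]}])

```text
clock: 23.7
eef_pos: [453.9, -3.3, 4.7]
tcp_rot: [-3.142, -0.001, 3.035]
contact_force: [-0.3, 0.1, -0.8]
opening: 0.901
```

Request:
jog_arm(moves=[{"grip": 1, "translation": [0, 0, 0], "twist": [0, 0, 0]}, {"grip": 1, "translation": [0, 0, 0], "twist": [0, 0, 0]}, {"grip": 1, "translation": [0, 0, 0], "twist": [0, 0, 0]}, {"grip": 1, "translation": [0, 0, 0], "twist": [0, 0, 0]}, {"grip": 1, "translation": [0, 0, 0], "twist": [0, 0, 0]}, {"grip": 1, "translation": [0, 0, 0], "twist": [0, 0, 0]}])

```text
clock: 24.2
eef_pos: [454.9, -3.4, 6.6]
tcp_rot: [3.141, 0.003, 3.034]
contact_force: [-3.2, 0.2, 14.7]
opening: 0.663
```

Request:
jog_arm(moves=[{"grip": 1, "translation": [0, 0, -0.01], "twist": [0, 0, 0]}, {"grip": 1, "translation": [0, 0, -0.025], "twist": [0, 0, 0]}, {"grip": 1, "translation": [0, 0, -0.035], "twist": [0, 0, 0]}, {"grip": 1, "translation": [0, 0, -0.035], "twist": [0, 0, 0]}, {"grip": 1, "translation": [0, 0, -0.035], "twist": [0, 0, 0]}, {"grip": 1, "translation": [0, 0, -0.035], "twist": [0, 0, 0]}, {"grip": 1, "translation": [0, 0, -0.01], "twist": [0, 0, 0]}, {"grip": 1, "translation": [0, 0, 0], "twist": [0, 0, 0]}, {"grip": 1, "translation": [0, 0, 0], "twist": [0, 0, 0]}])

```text
clock: 24.95
eef_pos: [453.5, -3.4, 189.8]
tcp_rot: [3.141, 0.001, 3.034]
contact_force: [0.2, 0.7, -4.1]
opening: 0.659
```

```bash
python3 - <<'E'
from h import *
p,d=look("d2s","scene");st();go(660,34.6,190,.155)
E
```

```text
25.0 [452.7  -3.4 188.6] [-3.1414e+00 -1.2000e-03  3.0338e+00] [-0.3  0.7 -2.7] op 0.654 q [-0.01  0.11  2.01 -0.    1.03 -1.47]
tool shift m [-0.202   0.0601 -0.0016] dist 210.7
 twist [-1.8000e-03 -0.0000e+00  2.8788e+00]
 twist [ 0.     -0.0012 -0.2628]
```

View pics/d2s.png

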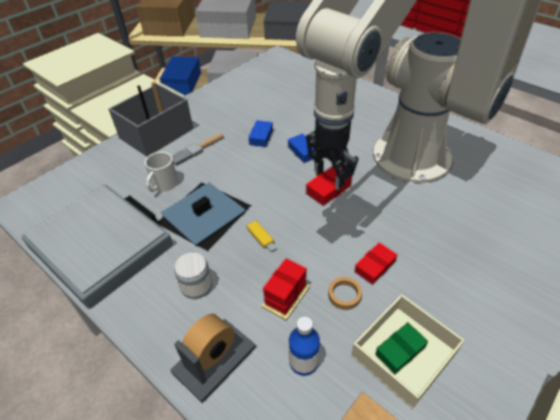

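Request:
jog_arm(moves=[{"grip": 1, "translation": [-0.018, 0.0053, 0], "twist": [0, 0, 0]}, {"grip": 1, "translation": [-0.031, 0.0092, 0], "twist": [0, 0, 0]}, {"grip": 1, "translation": [-0.031, 0.0092, 0], "twist": [0, 0, 0]}, {"grip": 1, "translation": [-0.031, 0.0092, 0], "twist": [0, 0, 0]}, {"grip": 1, "translation": [-0.031, 0.0092, 0], "twist": [0, 0, 0]}, {"grip": 1, "translation": [-0.031, 0.0092, 0], "twist": [0, 0, 0]}, {"grip": 1, "translation": [-0.029, 0.0088, 0], "twist": [0, 0, -0.09]}, {"grip": 1, "translation": [0, 0, 0], "twist": [0, 0, -0.09]}, {"grip": 1, "translation": [0, 0, 0], "twist": [0, 0, -0.083]}, {"grip": 1, "translation": [0, 0, 0], "twist": [0, 0, 0]}])

```text
clock: 25.83
eef_pos: [659.7, 34.7, 185.8]
tcp_rot: [3.141, -0.006, -2.983]
contact_force: [0.3, -0.7, -3.5]
opening: 0.661
```

Request:
jog_arm(moves=[{"grip": 1, "translation": [0, 0, 0], "twist": [0, 0, 0]}, {"grip": 1, "translation": [0, 0, 0], "twist": [0, 0, 0]}])

```text
clock: 26.0
eef_pos: [660.0, 34.5, 187.9]
tcp_rot: [3.141, -0.003, -2.989]
contact_force: [0.1, 0.1, -1.5]
opening: 0.658
```

```bash
python3 - <<'E'
from h import *
st();go(660.5,35,97,.155)
E
```

```text
26.0 [660.   34.5 187.9] [ 3.1413e+00 -2.6000e-03 -2.9892e+00] [ 0.1  0.1 -1.5] op 0.658 q [ 0.05  0.43  1.57 -0.    1.14 -1.67]
tool shift m [-0.0008  0.0004  0.0909] dist 90.9
 twist [-4.1000e-03 -4.0000e-04  3.1389e+00]
 twist [ 0.0003 -0.0026 -0.0027]
```

Request:
jog_arm(moves=[{"grip": 1, "translation": [0, 0.0004, 0.02], "twist": [0, 0, -0.002]}, {"grip": 1, "translation": [0, 0, 0.03], "twist": [0, 0, 0]}, {"grip": 1, "translation": [0, 0, 0.025], "twist": [0, 0, 0]}, {"grip": 1, "translation": [0, 0, 0.012], "twist": [0, 0, 0]}, {"grip": 1, "translation": [0, 0, 0.004], "twist": [0, 0, 0]}, {"grip": 1, "translation": [0, 0, 0], "twist": [0, 0, 0]}, {"grip": 1, "translation": [0, 0, 0], "twist": [0, 0, 0]}, {"grip": 1, "translation": [0, 0, 0.002], "twist": [0, 0, 0]}, {"grip": 1, "translation": [0, 0, 0], "twist": [0, 0, 0]}])

```text
clock: 26.75
eef_pos: [661.8, 35.0, 97.9]
tcp_rot: [-3.141, 0.002, -2.985]
contact_force: [-0.7, -0.4, -2.2]
opening: 0.662
```

Request:
jog_arm(moves=[{"grip": 1, "translation": [0.0005, 0, 0.003], "twist": [0, 0, 0]}, {"grip": 1, "translation": [0, 0, 0.002], "twist": [0, 0, 0]}, {"grip": 1, "translation": [0, 0, 0.001], "twist": [0, 0, 0]}, {"grip": 1, "translation": [0, 0, 0], "twist": [0, 0, 0]}])

```text
clock: 27.08
eef_pos: [660.4, 34.9, 90.9]
tcp_rot: [-3.142, -0.0, -2.985]
contact_force: [-1.0, 0.3, 2.2]
opening: 0.66
```

Request:
jog_arm(moves=[{"grip": 1, "translation": [0, 0, 0.0008], "twist": [0, 0, 0]}, {"grip": 1, "translation": [0, 0, 0], "twist": [0, 0, 0]}])

```text
clock: 27.25
eef_pos: [660.4, 35.0, 90.8]
tcp_rot: [-3.142, -0.0, -2.985]
contact_force: [-3.6, -0.0, 6.7]
opening: 0.66
```

Request:
jog_arm(moves=[{"grip": -1, "translation": [0, 0, 0], "twist": [0, 0, 0]}, {"grip": -1, "translation": [0, 0, 0], "twist": [0, 0, 0]}, {"grip": -1, "translation": [0, 0, 0], "twist": [0, 0, 0]}, {"grip": -1, "translation": [0, 0, 0], "twist": [0, 0, 0]}, {"grip": -1, "translation": [0, 0, -0.02], "twist": [0, 0, 0]}, {"grip": -1, "translation": [0, 0, -0.03], "twist": [0, 0, 0]}, {"grip": -1, "translation": [0, 0, -0.03], "twist": [0, 0, 0]}, {"grip": -1, "translation": [0, 0, 0], "twist": [0, 0, 0]}, {"grip": -1, "translation": [0, 0, 0], "twist": [0, 0, 0]}])

```text
clock: 28.0
eef_pos: [662.0, 35.0, 171.9]
tcp_rot: [-3.141, 0.004, -2.985]
contact_force: [0.2, -1.3, -0.5]
opening: 0.999
```

```bash
python3 - <<'E'
from h import *
st();go(445.7,148.7,95,-.060)
E
```

```text
28.0 [662.   35.  171.9] [-3.1412  0.0041 -2.9845] [ 0.2 -1.3 -0.5] op 0.999 q [ 0.05  0.44  1.59  0.    1.11 -1.68]
tool shift m [0.1961 0.1461 0.0761] dist 256.1
 twist [-0.0061  0.     -2.9245]
 twist [0.     0.0042 0.2171]
```

Request:
jog_arm(moves=[{"grip": -0.8, "translation": [0.0131, 0.0097, 0], "twist": [0, 0, 0]}, {"grip": -0.8, "translation": [0.0261, 0.0195, 0], "twist": [0, 0, 0]}, {"grip": -0.8, "translation": [0.0261, 0.0195, 0], "twist": [0, 0, 0]}, {"grip": -0.8, "translation": [0.0261, 0.0195, 0], "twist": [0, 0, 0]}, {"grip": -0.8, "translation": [0.0261, 0.0195, 0.02], "twist": [0, 0, 0]}, {"grip": -0.8, "translation": [0.0261, 0.0195, 0.02], "twist": [0, 0, 0]}, {"grip": -0.8, "translation": [0.0261, 0.0195, 0.02], "twist": [0, 0, 0]}, {"grip": -0.8, "translation": [0.0261, 0.0193, 0.015], "twist": [0, 0, 0.11]}, {"grip": -0.8, "translation": [0, 0, 0], "twist": [0, 0, 0.107]}, {"grip": -0.8, "translation": [0, 0, 0], "twist": [0, 0, 0]}])

```text
clock: 28.83
eef_pos: [441.2, 148.6, 93.0]
tcp_rot: [-3.14, -0.004, 3.079]
contact_force: [0.3, 0.6, -0.0]
opening: 0.9
```

Request:
jog_arm(moves=[{"grip": -0.8, "translation": [0, 0, 0], "twist": [0, 0, 0]}, {"grip": -0.8, "translation": [0, 0, 0], "twist": [0, 0, 0]}])

```text
clock: 29.0
eef_pos: [445.3, 148.5, 94.9]
tcp_rot: [3.141, 0.001, 3.085]
contact_force: [0.1, 0.1, -0.3]
opening: 0.901
```

```bash
python3 - <<'E'
from h import *
p,d=look("e1")
print(*rects(p,d,masks(p)["red"],105,140,120),sep="\n")
st();go(445.7,148.7,4,-.060)
E
```

```text
{'c': (659.2, 33.8), 'wh': (99.0, 59.1), 'yaw': 0.156, 'z': 121.1, 'uv': (222.2, 147.7)}
29.05 [445.5 148.4  95.1] [3.1412e+00 1.2000e-03 3.0839e+00] [0.  0.6 0.7] op 0.903 q [ 0.32  0.27  2.06 -0.    0.81 -1.19]
tool shift m [-0.0001  0.0003  0.0911] dist 91.1
 twist [-1.9000e-03  6.0000e-04 -3.1393e+00]
 twist [0.0004 0.0012 0.0023]
```

View pics/e1.png

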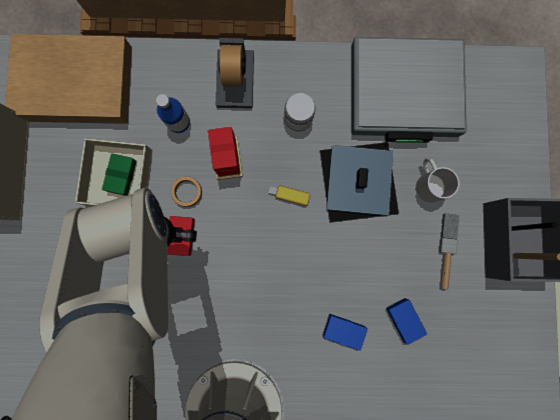

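Request:
jog_arm(moves=[{"grip": -0.8, "translation": [0, 0, 0.03], "twist": [0, 0, 0.002]}, {"grip": -0.8, "translation": [0, 0, 0.03], "twist": [0, 0, 0]}, {"grip": -0.8, "translation": [0, 0, 0.02], "twist": [0, 0, 0]}, {"grip": -0.8, "translation": [0, 0, 0.01], "twist": [0, 0, 0]}, {"grip": -0.8, "translation": [0, 0, 0], "twist": [0, 0, 0]}, {"grip": -0.8, "translation": [0, 0, 0], "twist": [0, 0, 0]}])

```text
clock: 29.55
eef_pos: [444.8, 148.3, 4.9]
tcp_rot: [-3.141, -0.0, 3.08]
contact_force: [0.2, 0.6, 1.0]
opening: 0.901
```

Request:
jog_arm(moves=[{"grip": 1, "translation": [0, 0, 0], "twist": [0, 0, 0]}, {"grip": 1, "translation": [0, 0, 0], "twist": [0, 0, 0]}, {"grip": 1, "translation": [0, 0, 0], "twist": [0, 0, 0]}, {"grip": 1, "translation": [0, 0, 0], "twist": [0, 0, 0]}, {"grip": 1, "translation": [0, 0, 0], "twist": [0, 0, 0]}, {"grip": 1, "translation": [0, 0, 0], "twist": [0, 0, 0]}])

```text
clock: 30.05
eef_pos: [445.6, 148.9, 6.9]
tcp_rot: [3.14, 0.003, 3.08]
contact_force: [-2.5, -0.9, 15.2]
opening: 0.661
```

Request:
jog_arm(moves=[{"grip": 1, "translation": [0, 0, -0.01], "twist": [0, 0, 0]}, {"grip": 1, "translation": [0, 0, -0.025], "twist": [0, 0, 0]}, {"grip": 1, "translation": [0, 0, -0.035], "twist": [0, 0, 0]}, {"grip": 1, "translation": [0, 0, -0.035], "twist": [0, 0, 0]}, {"grip": 1, "translation": [0, 0, -0.035], "twist": [0, 0, 0]}, {"grip": 1, "translation": [0, 0, -0.035], "twist": [0, 0, 0]}, {"grip": 1, "translation": [0, 0, -0.035], "twist": [0, 0, 0]}, {"grip": 1, "translation": [0, 0, -0.01], "twist": [0, 0, 0]}, {"grip": 1, "translation": [0, 0, 0], "twist": [0, 0, 0]}, {"grip": 1, "translation": [0, 0, 0], "twist": [0, 0, 0]}])

```text
clock: 30.88
eef_pos: [443.9, 148.4, 224.9]
tcp_rot: [3.141, 0.001, 3.08]
contact_force: [0.0, -0.7, -3.4]
opening: 0.658
```

```bash
python3 - <<'E'
from h import *
p,d=look("e2s","scene");st();go(660.3,35.2,225,.155)
E
```

```text
30.93 [443.2 148.2 223.7] [-3.1410e+00 -1.3000e-03  3.0798e+00] [-0.6 -0.  -2.4] op 0.66 q [ 0.32  0.09  1.94 -0.    1.11 -1.19]
tool shift m [-0.2236 -0.0994 -0.0015] dist 244.7
 twist [-2.0000e-03  6.0000e-04  2.9248e+00]
 twist [-0.0004 -0.0014 -0.2168]
```

View pics/e2s.png

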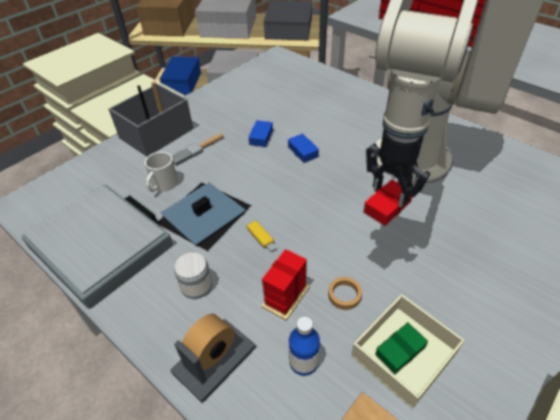

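Request:
jog_arm(moves=[{"grip": 1, "translation": [-0.0135, -0.006, 0], "twist": [0, 0, 0]}, {"grip": 1, "translation": [-0.0295, -0.0131, 0], "twist": [0, 0, 0]}, {"grip": 1, "translation": [-0.0295, -0.0131, 0], "twist": [0, 0, 0]}, {"grip": 1, "translation": [-0.0295, -0.0131, 0], "twist": [0, 0, 0]}, {"grip": 1, "translation": [-0.0295, -0.0131, 0], "twist": [0, 0, 0]}, {"grip": 1, "translation": [-0.0295, -0.0131, 0], "twist": [0, 0, 0]}, {"grip": 1, "translation": [-0.0295, -0.0131, 0], "twist": [0, 0, 0]}, {"grip": 1, "translation": [-0.031, -0.0146, 0], "twist": [0, 0, -0.11]}, {"grip": 1, "translation": [0, 0, 0], "twist": [0, 0, -0.107]}, {"grip": 1, "translation": [0, 0, 0], "twist": [0, 0, 0]}])

```text
clock: 31.77
eef_pos: [659.8, 34.0, 221.3]
tcp_rot: [3.141, -0.004, -2.983]
contact_force: [-0.9, 0.2, -2.9]
opening: 0.655
```

Request:
jog_arm(moves=[{"grip": 1, "translation": [0, 0, 0], "twist": [0, 0, 0]}, {"grip": 1, "translation": [0, 0, 0], "twist": [0, 0, 0]}])

```text
clock: 31.93
eef_pos: [658.1, 35.8, 223.2]
tcp_rot: [3.141, -0.003, -2.99]
contact_force: [-0.1, -0.0, -2.4]
opening: 0.661
```

```bash
python3 - <<'E'
from h import *
st();go(659.3,34.8,134,.155)
E
```

```text
31.93 [658.1  35.8 223.2] [ 3.1412e+00 -2.9000e-03 -2.9897e+00] [-0.1 -0.  -2.4] op 0.661 q [ 0.05  0.4   1.54  0.    1.21 -1.67]
tool shift m [-0.0013 -0.0012  0.0892] dist 89.2
 twist [-4.5000e-03 -6.0000e-04  3.1385e+00]
 twist [ 0.0004 -0.0029 -0.0031]
```

Request:
jog_arm(moves=[{"grip": 1, "translation": [-0.0003, -0.001, 0.02], "twist": [0, 0, -0.002]}, {"grip": 1, "translation": [0, 0, 0.03], "twist": [0, 0, 0]}, {"grip": 1, "translation": [0, 0, 0.025], "twist": [0, 0, 0]}, {"grip": 1, "translation": [0, 0, 0.012], "twist": [0, 0, 0]}, {"grip": 1, "translation": [0, 0, 0.003], "twist": [0, 0, 0]}, {"grip": 1, "translation": [0, 0, 0], "twist": [0, 0, 0]}, {"grip": 1, "translation": [0, 0, 0], "twist": [0, 0, 0]}, {"grip": 1, "translation": [0, 0, 0], "twist": [0, 0, 0]}, {"grip": 1, "translation": [0, 0, 0], "twist": [0, 0, 0]}])

```text
clock: 32.68
eef_pos: [660.6, 35.0, 136.4]
tcp_rot: [-3.141, 0.003, -2.985]
contact_force: [0.3, 0.2, -2.7]
opening: 0.658
```

Expected contact at about TCP z 127.

Request:
jog_arm(moves=[{"grip": 1, "translation": [0.0008, 0, 0.003], "twist": [0, 0, 0]}, {"grip": 1, "translation": [0, 0, 0.002], "twist": [0, 0, 0]}, {"grip": 1, "translation": [0, 0, 0.002], "twist": [0, 0, 0]}, {"grip": 1, "translation": [0, 0, 0], "twist": [0, 0, 0]}, {"grip": 1, "translation": [0, 0, 0], "twist": [0, 0, 0]}])

```text
clock: 33.1
eef_pos: [658.7, 34.7, 127.5]
tcp_rot: [3.142, -0.0, -2.985]
contact_force: [-0.1, 0.2, -2.0]
opening: 0.659
```

Request:
jog_arm(moves=[{"grip": 1, "translation": [0, 0, 0.0015], "twist": [0, 0, 0]}, {"grip": 1, "translation": [0, 0, 0], "twist": [0, 0, 0]}, {"grip": 1, "translation": [0, 0, 0], "twist": [0, 0, 0]}])

```text
clock: 33.35
eef_pos: [659.0, 34.7, 127.2]
tcp_rot: [-3.142, 0.0, -2.985]
contact_force: [-2.4, -0.3, 5.2]
opening: 0.658
```

Request:
jog_arm(moves=[{"grip": -1, "translation": [0, 0, 0], "twist": [0, 0, 0]}, {"grip": -1, "translation": [0, 0, 0], "twist": [0, 0, 0]}, {"grip": -1, "translation": [0, 0, 0], "twist": [0, 0, 0]}, {"grip": -1, "translation": [0, 0, 0], "twist": [0, 0, 0]}, {"grip": -1, "translation": [0, 0, -0.02], "twist": [0, 0, 0]}, {"grip": -1, "translation": [0, 0, -0.03], "twist": [0, 0, 0]}, {"grip": -1, "translation": [0, 0, -0.03], "twist": [0, 0, 0]}, {"grip": -1, "translation": [0, 0, -0.02], "twist": [0, 0, 0]}, {"grip": -1, "translation": [0, 0, 0], "twist": [0, 0, 0]}, {"grip": -1, "translation": [0, 0, 0], "twist": [0, 0, 0]}])

```text
clock: 34.18
eef_pos: [659.6, 34.8, 227.6]
tcp_rot: [-3.141, 0.003, -2.984]
contact_force: [-0.9, 0.8, -1.8]
opening: 0.996
```

```bash
python3 - <<'E'
from h import *
p=cv2.imread("pics/e1.png")[:,:,::-1].copy()
p,d=look("f1")
M=masks(p);print(*rects(p,d,M["green"],15,60,41,amin=40),sep="\n")
st();go(602,310,227,-.1)
E
```

```text
{'c': (708.3, -450.5), 'wh': (77.1, 8.1), 'yaw': -1.549, 'z': 39.8, 'uv': (410.0, 140.3)}
34.23 [658.7  34.7 226. ] [ 3.1416e+00  1.0000e-04 -2.9845e+00] [-0.4 -0.5 -0.1] op 1.002 q [ 0.05  0.39  1.54  0.    1.21 -1.68]
tool shift m [ 0.0129  0.2808 -0.001 ] dist 281.1
 twist [-1.0000e-04  0.0000e+00 -2.8845e+00]
 twist [0.000e+00 1.000e-04 2.571e-01]
```

View pics/f1.png

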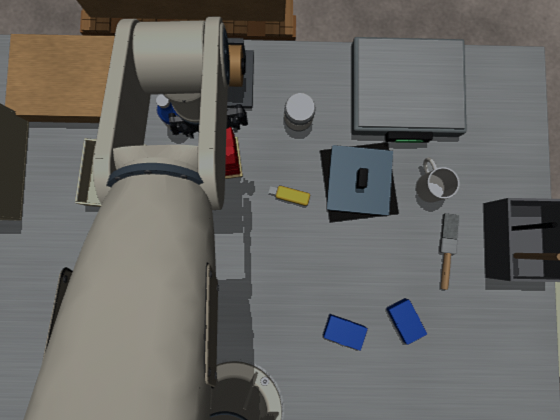

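```bash
python3 - <<'E'
from h import *
p=cv2.imread("pics/d1.png")[:,:,::-1].copy()
cv2.imwrite("pics/crop.png",cv2.resize(p[130:220,70:160],None,fx=6,fy=6,interpolation=cv2.INTER_NEAREST)[:,:,::-1])
H=hsv(p); 
for v in (165,174,182): print([tuple(int(t) for t in H[v,u]) for u in range(98,138,3)])
p,d=look("f1s","scene")
M=masks(p);print(*rects(p,d,M["green"],34,50,41,"scene",amin=40),sep="\n")
print(*rects(p,d,M["red"],140,170,156,"scene",amin=40),sep="\n")
E
```

```text
[(34, 25, 153), (36, 26, 155), (36, 25, 155), (45, 30, 137), (71, 195, 81), (71, 186, 81), (72, 187, 82), (71, 181, 83), (71, 179, 84), (72, 185, 84), (72, 178, 86), (70, 211, 35), (70, 255, 15), (30, 21, 146)]
[(34, 25, 154), (34, 25, 154), (41, 29, 142), (71, 202, 58), (70, 186, 59), (71, 183, 60), (71, 183, 60), (70, 184, 61), (71, 184, 61), (72, 184, 61), (72, 203, 44), (65, 255, 11), (24, 49, 105), (35, 20, 155)]
[(34, 25, 154), (32, 23, 156), (70, 161, 81), (71, 183, 82), (71, 181, 83), (71, 183, 82), (71, 179, 84), (72, 182, 84), (71, 176, 84), (71, 180, 82), (70, 239, 16), (28, 54, 75), (38, 19, 157), (38, 20, 154)]
{'c': (608.5, 318.7), 'wh': (100.5, 59.5), 'yaw': -0.186, 'z': 40.4, 'uv': (401.7, 345.8)}
{'c': (665.4, 39.6), 'wh': (105.9, 65.6), 'yaw': 0.161, 'z': 155.2, 'uv': (283.5, 261.9)}
{'c': (-770.6, -320.2), 'wh': (133.9, 92.3), 'yaw': -0.908, 'z': 151.1, 'uv': (447.8, 3.1)}
```

View pics/crop.png

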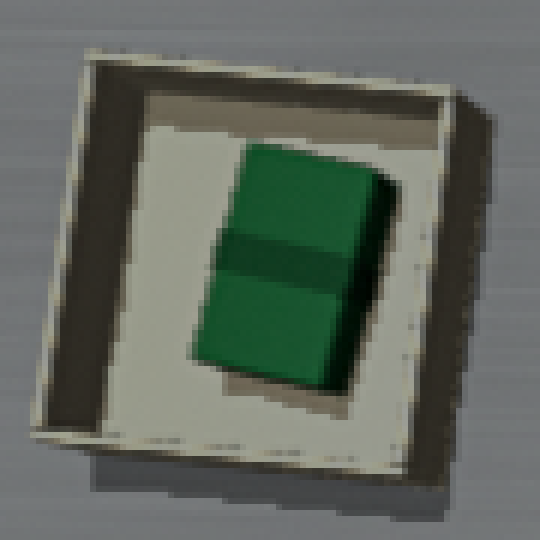

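View pics/f1s.png

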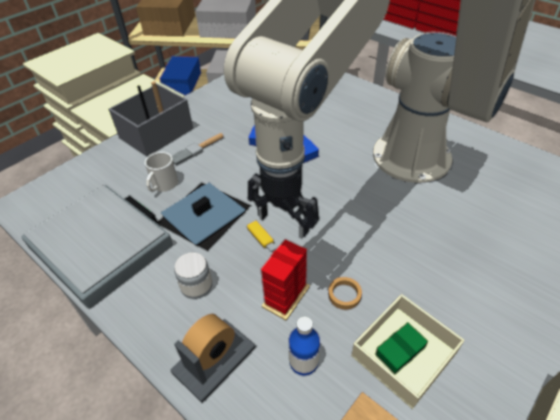

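```bash
python3 - <<'E'
from h import *
p=cv2.imread("pics/d1.png")[:,:,::-1].copy();H=hsv(p).astype(int)
m=((H[...,0]>60)&(H[...,0]<80)&(H[...,1]>120)&(H[...,2]>50)).astype(np.uint8); m[:,160:]=0
c=max(cv2.findContours(m,cv2.RETR_EXTERNAL,cv2.CHAIN_APPROX_NONE)[0],key=cv2.contourArea)
pts=np.array([uv_ray(*q[0],41)[:2] for q in c],np.float32);print(cv2.minAreaRect(pts))
# tub rim outer: cream
g=[(85,138),(147,145),(76,202)]
for q in((70+92/6,130+52/6),(70+455/6,130+92/6),(70+33/6,130+435/6),(70+408/6,130+478/6)): print(uv_ray(*q,60).round(1))
st()
E
```

```text
((603.7416381835938, 316.9532165527344), (57.861263275146484, 97.09930419921875), 79.080322265625)
[689.9 395.3  60. ]
[675.7 238.8  60. ]
[523.8 409.9  60. ]
[508.6 250.6  60. ]
34.28 [658.2  34.7 225.1] [ 3.1414e+00 -1.5000e-03 -2.9845e+00] [-0.5  0.7 -0.7] op 1.0 q [ 0.05  0.39  1.54 -0.    1.21 -1.68]
```

```bash
python3 - <<'E'
from h import *
go(603.5,316.5,160,-.19)
E
```

```text
tool shift m [0.0098 0.2869 0.0652] dist 294.3
 twist [ 2.1000e-03 -2.0000e-04 -2.7945e+00]
 twist [-1.000e-04 -1.500e-03  3.471e-01]
```

Request:
jog_arm(moves=[{"grip": -0.85, "translation": [0.0005, 0.015, 0], "twist": [0, 0, 0]}, {"grip": -0.85, "translation": [0.0012, 0.034, 0], "twist": [0, 0, 0]}, {"grip": -0.85, "translation": [0.0012, 0.034, 0], "twist": [0, 0, 0]}, {"grip": -0.85, "translation": [0.0012, 0.034, 0], "twist": [0, 0, 0]}, {"grip": -0.85, "translation": [0.0012, 0.034, 0], "twist": [0, 0, 0]}, {"grip": -0.85, "translation": [0.0012, 0.034, 0], "twist": [0, 0, 0]}, {"grip": -0.85, "translation": [0.0012, 0.034, 0.015], "twist": [0, 0, 0]}, {"grip": -0.85, "translation": [0.0012, 0.034, 0.025], "twist": [0, 0, 0]}, {"grip": -0.85, "translation": [0.0009, 0.034, 0.025], "twist": [0, 0, 0]}])

```text
clock: 35.03
eef_pos: [603.2, 318.1, 160.7]
tcp_rot: [3.141, -0.0, -2.984]
contact_force: [0.1, 0.2, -0.0]
opening: 0.926
```

Request:
jog_arm(moves=[{"grip": -0.85, "translation": [0, 0, 0], "twist": [0, 0, 0.116]}, {"grip": -0.85, "translation": [0, 0, 0], "twist": [0, 0, 0.116]}, {"grip": -0.85, "translation": [0, 0, 0], "twist": [0, 0, 0.115]}, {"grip": -0.85, "translation": [0, 0, 0], "twist": [0, 0, 0]}, {"grip": -0.85, "translation": [0, 0, 0], "twist": [0, 0, 0]}])

```text
clock: 35.45
eef_pos: [603.5, 316.1, 160.7]
tcp_rot: [-3.141, -0.002, 2.956]
contact_force: [0.3, -0.5, 1.1]
opening: 0.925
```

```bash
python3 - <<'E'
from h import *
st()
p,d=look("g1")
M=masks(p);
print(*rects(p,d,M["red"],140,170,156,amin=40),sep="\n")
p,d=look("g1s","scene")
go(603.5,316.5,10,-.19)
E
```

```text
35.45 [603.5 316.1 160.7] [-3.1405e+00 -1.6000e-03  2.9556e+00] [ 0.3 -0.5  1.1] op 0.925 q [ 0.48  0.49  1.55  0.    1.11 -0.9 ]
{'c': (659.1, 33.6), 'wh': (99.1, 59.3), 'yaw': 0.159, 'z': 157.2, 'uv': (220.4, 144.1)}
tool shift m [0.0005 0.0006 0.1513] dist 151.3
 twist [ 1.300e-03 -8.000e-04 -3.138e+00]
 twist [-0.0005 -0.0008  0.0036]
```

View pics/g1s.png

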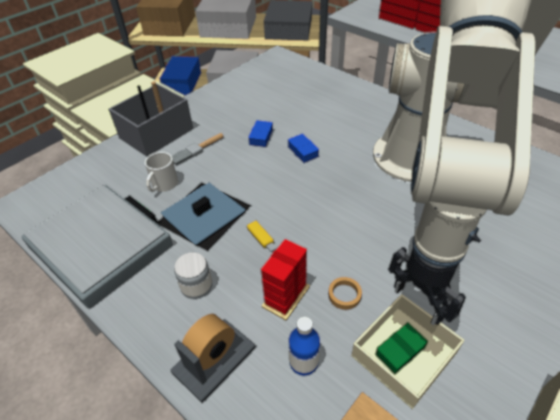

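View pics/g1.png

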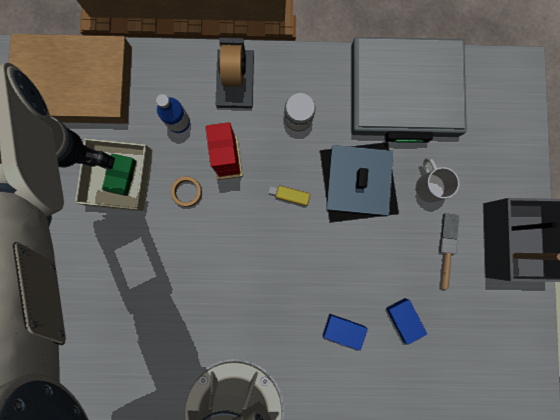

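Four reds stacked well. Descend into the tub.

Request:
jog_arm(moves=[{"grip": -0.85, "translation": [0, 0, 0.03], "twist": [0, 0, 0.003]}, {"grip": -0.85, "translation": [0, 0, 0.035], "twist": [0, 0, 0]}, {"grip": -0.85, "translation": [0, 0, 0.03], "twist": [0, 0, 0]}, {"grip": -0.85, "translation": [0, 0, 0.025], "twist": [0, 0, 0]}, {"grip": -0.85, "translation": [0, 0, 0.015], "twist": [0, 0, 0]}, {"grip": -0.85, "translation": [0, 0, 0.01], "twist": [0, 0, 0]}, {"grip": -0.85, "translation": [0, 0, 0.003], "twist": [0, 0, 0]}, {"grip": -0.85, "translation": [0, 0, 0], "twist": [0, 0, 0]}])

```text
clock: 36.22
eef_pos: [604.6, 315.8, 14.0]
tcp_rot: [-3.142, -0.0, 2.949]
contact_force: [-0.0, 0.0, 0.8]
opening: 0.923
```

Request:
jog_arm(moves=[{"grip": 1, "translation": [0, 0, 0], "twist": [0, 0, 0]}, {"grip": 1, "translation": [0, 0, 0], "twist": [0, 0, 0]}, {"grip": 1, "translation": [0, 0, 0], "twist": [0, 0, 0]}, {"grip": 1, "translation": [0, 0, 0], "twist": [0, 0, 0]}, {"grip": 1, "translation": [0, 0, 0], "twist": [0, 0, 0]}, {"grip": 1, "translation": [0, 0, 0], "twist": [0, 0, 0]}])

```text
clock: 36.72
eef_pos: [608.5, 318.3, 20.0]
tcp_rot: [3.135, 0.007, 2.949]
contact_force: [-0.9, 8.8, 23.2]
opening: 0.069
```

Request:
jog_arm(moves=[{"grip": 1, "translation": [0, 0, -0.01], "twist": [0, 0, 0]}, {"grip": 1, "translation": [0, 0, -0.025], "twist": [0, 0, 0]}, {"grip": 1, "translation": [0, 0, -0.035], "twist": [0, 0, 0]}, {"grip": 1, "translation": [0, 0, -0.035], "twist": [0, 0, 0]}, {"grip": 1, "translation": [0, 0, -0.035], "twist": [0, 0, 0]}, {"grip": 1, "translation": [0, 0, -0.035], "twist": [0, 0, 0]}, {"grip": 1, "translation": [0, 0, -0.035], "twist": [0, 0, 0]}, {"grip": 1, "translation": [0, 0, -0.035], "twist": [0, 0, 0]}, {"grip": 1, "translation": [0, 0, 0], "twist": [0, 0, 0]}, {"grip": 1, "translation": [0, 0, 0], "twist": [0, 0, 0]}])

```text
clock: 37.55
eef_pos: [605.7, 316.5, 262.9]
tcp_rot: [3.138, 0.005, 2.949]
contact_force: [-0.7, 0.1, -0.5]
opening: 0.002
```

```bash
python3 - <<'E'
from h import *
p,d=look("g2s","scene");st();go(659.3,35,255,.155)
p,d=look("g2")
E
```

```text
37.6 [604.6 315.9 260.5] [3.1400e+00 1.9000e-03 2.9489e+00] [-1.   0.6 -0.8] op -0.0 q [ 0.48  0.4   1.45  0.    1.29 -0.9 ]
tool shift m [-0.1075 -0.2653  0.0053] dist 286.3
 twist [ 3.1000e-03 -1.7000e-03  2.7939e+00]
 twist [ 0.0012  0.0022 -0.3477]
```

View pics/g2s.png

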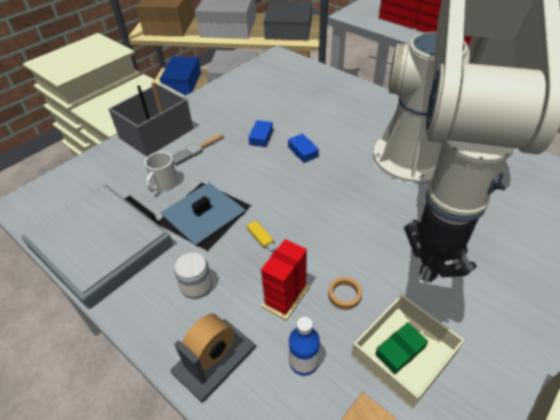

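```bash
python3 - <<'E'
from h import *
p,d=look("g3s","scene")
M=masks(p);print(*rects(p,d,M["green"],34,50,41,"scene",amin=40),sep="\n")
p,d=look("g3");H=hsv(p).astype(int);W=world(d)
m=((H[...,0]>60)&(H[...,0]<80)&(H[...,1]>120)&(H[...,2]>50)); m[:,160:]=0
print(rects(p,d,m,34,50,41,amin=40))
cv2.imwrite("pics/crop3.png",cv2.resize(p[100:220,40:160],None,fx=5,fy=5,interpolation=cv2.INTER_NEAREST)[:,:,::-1])
st()
E
```

```text
{'c': (608.2, 318.3), 'wh': (101.6, 59.0), 'yaw': -0.21, 'z': 40.4, 'uv': (401.8, 345.6)}
[{'c': (603.7, 317.0), 'wh': (97.1, 57.9), 'yaw': -0.191, 'z': 42.4, 'uv': (117.0, 173.7)}]
37.75 [603.6 315.4 257.5] [-3.1401e+00 -1.9000e-03  2.9487e+00] [-0.5  0.5 -0.5] op -0.003 q [ 0.48  0.41  1.45 -0.    1.29 -0.9 ]
```

View pics/crop3.png

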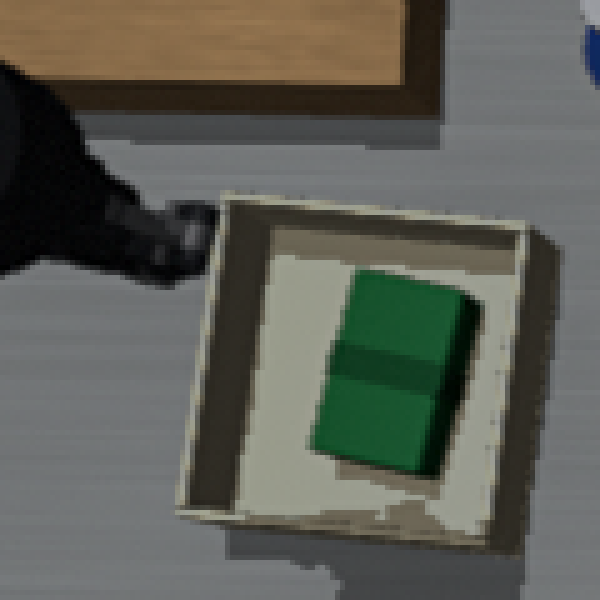

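Request:
jog_arm(moves=[{"grip": -0.85, "translation": [0, 0.001, 0.02], "twist": [0, 0, 0]}, {"grip": -0.85, "translation": [0, 0, 0.03], "twist": [0, 0, 0]}, {"grip": -0.85, "translation": [0, 0, 0.03], "twist": [0, 0, 0]}, {"grip": -0.85, "translation": [0, 0, 0.02], "twist": [0, 0, 0]}, {"grip": -0.85, "translation": [0, 0, 0.02], "twist": [0, 0, 0]}, {"grip": -0.85, "translation": [0, 0, 0.02], "twist": [0, 0, 0]}, {"grip": -0.85, "translation": [0, 0, 0], "twist": [0, 0, 0]}, {"grip": -0.85, "translation": [0, 0, 0], "twist": [0, 0, 0]}])

```text
clock: 38.42
eef_pos: [603.3, 316.0, 116.9]
tcp_rot: [-3.139, -0.003, 2.949]
contact_force: [0.7, -1.5, 0.9]
opening: 0.923
```

Request:
jog_arm(moves=[{"grip": -0.85, "translation": [0, 0, 0.03], "twist": [0, 0, 0]}, {"grip": -0.85, "translation": [0, 0, 0.03], "twist": [0, 0, 0]}, {"grip": -0.85, "translation": [0, 0, 0.025], "twist": [0, 0, 0]}, {"grip": -0.85, "translation": [0, 0, 0.015], "twist": [0, 0, 0]}, {"grip": -0.85, "translation": [0, 0, 0.007], "twist": [0, 0, 0]}, {"grip": -0.85, "translation": [0, 0, 0], "twist": [0, 0, 0]}, {"grip": -0.85, "translation": [0, 0, 0], "twist": [0, 0, 0]}, {"grip": -0.85, "translation": [0, 0, 0], "twist": [0, 0, 0]}])

```text
clock: 39.08
eef_pos: [605.9, 317.4, 13.8]
tcp_rot: [3.14, 0.002, 2.949]
contact_force: [-0.3, 0.2, 0.3]
opening: 0.927
```

Request:
jog_arm(moves=[{"grip": -0.85, "translation": [0, 0, 0.004], "twist": [0, 0, 0]}, {"grip": -0.85, "translation": [0, 0, 0], "twist": [0, 0, 0]}, {"grip": -0.85, "translation": [0, 0, 0], "twist": [0, 0, 0]}, {"grip": -0.85, "translation": [0, 0, 0], "twist": [0, 0, 0]}])

```text
clock: 39.42
eef_pos: [604.7, 316.8, 8.3]
tcp_rot: [3.141, 0.0, 2.949]
contact_force: [-1.1, -0.3, 1.0]
opening: 0.926
```

Request:
jog_arm(moves=[{"grip": 1, "translation": [0.001, 0, 0.002], "twist": [0, 0, 0]}, {"grip": 1, "translation": [0, 0, 0], "twist": [0, 0, 0]}, {"grip": 1, "translation": [0, 0, 0], "twist": [0, 0, 0]}, {"grip": 1, "translation": [0, 0, 0], "twist": [0, 0, 0]}, {"grip": 1, "translation": [0, 0, 0], "twist": [0, 0, 0]}, {"grip": 1, "translation": [0, 0, 0], "twist": [0, 0, 0]}])

```text
clock: 39.92
eef_pos: [603.8, 317.2, 6.5]
tcp_rot: [3.141, 0.0, 2.949]
contact_force: [-1.3, -0.1, 6.1]
opening: 0.673
```

Request:
jog_arm(moves=[{"grip": 1, "translation": [0, 0, -0.01], "twist": [0, 0, 0]}, {"grip": 1, "translation": [0, 0, -0.025], "twist": [0, 0, 0]}, {"grip": 1, "translation": [0, 0, -0.035], "twist": [0, 0, 0]}, {"grip": 1, "translation": [0, 0, -0.035], "twist": [0, 0, 0]}, {"grip": 1, "translation": [0, 0, -0.035], "twist": [0, 0, 0]}, {"grip": 1, "translation": [0, 0, -0.035], "twist": [0, 0, 0]}, {"grip": 1, "translation": [0, 0, -0.035], "twist": [0, 0, 0]}, {"grip": 1, "translation": [0, 0, -0.035], "twist": [0, 0, 0]}, {"grip": 1, "translation": [0, 0, 0], "twist": [0, 0, 0]}, {"grip": 1, "translation": [0, 0, 0], "twist": [0, 0, 0]}])

```text
clock: 40.75
eef_pos: [604.5, 317.4, 253.7]
tcp_rot: [3.139, 0.003, 2.949]
contact_force: [-1.0, -0.1, -3.1]
opening: 0.675
```

```bash
python3 - <<'E'
from h import *
p,d=look("g4s","scene");st();go(659.3,35,255,.155)
E
```

```text
40.8 [603.4 316.8 251.2] [3.1413e+00 4.0000e-04 2.9487e+00] [-0.4  0.3 -3.2] op 0.677 q [ 0.48  0.41  1.46 -0.    1.27 -0.9 ]
tool shift m [-0.1089 -0.2659 -0.0038] dist 287.3
 twist [ 6.0000e-04 -3.0000e-04  2.7937e+00]
 twist [ 2.000e-04  4.000e-04 -3.479e-01]
```

View pics/g4s.png

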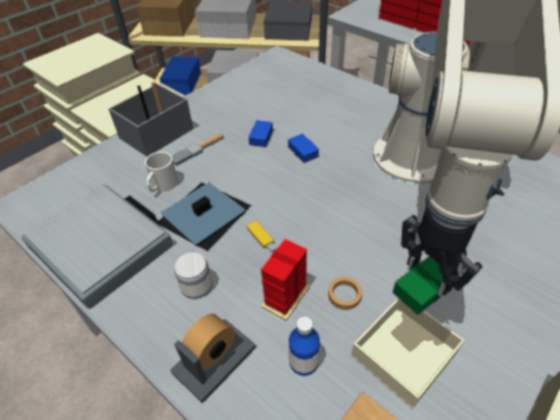

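Request:
jog_arm(moves=[{"grip": 1, "translation": [-0.0062, -0.015, 0], "twist": [0, 0, 0]}, {"grip": 1, "translation": [-0.0128, -0.0313, 0], "twist": [0, 0, 0]}, {"grip": 1, "translation": [-0.0128, -0.0313, 0], "twist": [0, 0, 0]}, {"grip": 1, "translation": [-0.0128, -0.0313, 0], "twist": [0, 0, 0]}, {"grip": 1, "translation": [-0.0128, -0.0313, 0], "twist": [0, 0, 0]}, {"grip": 1, "translation": [-0.0128, -0.0313, 0], "twist": [0, 0, 0]}, {"grip": 1, "translation": [-0.0128, -0.0313, 0], "twist": [0, 0, 0]}, {"grip": 1, "translation": [-0.0128, -0.0313, 0], "twist": [0, 0, 0]}, {"grip": 1, "translation": [-0.0128, -0.0313, 0], "twist": [0, 0, 0]}])

```text
clock: 41.55
eef_pos: [658.0, 33.3, 248.4]
tcp_rot: [-3.14, -0.004, 2.949]
contact_force: [1.8, -0.3, -2.1]
opening: 0.676
```

Request:
jog_arm(moves=[{"grip": 1, "translation": [0, 0, 0], "twist": [0, 0, -0.116]}, {"grip": 1, "translation": [0, 0, 0], "twist": [0, 0, -0.116]}, {"grip": 1, "translation": [0, 0, 0], "twist": [0, 0, -0.116]}, {"grip": 1, "translation": [0, 0, 0], "twist": [0, 0, 0]}, {"grip": 1, "translation": [0, 0, 0], "twist": [0, 0, 0]}, {"grip": 1, "translation": [0, 0, 0], "twist": [0, 0, 0]}])

```text
clock: 42.05
eef_pos: [658.6, 35.5, 249.7]
tcp_rot: [3.141, -0.002, -2.99]
contact_force: [0.8, 0.2, -2.4]
opening: 0.673
```

```bash
python3 - <<'E'
from h import *
st();go(659,34.7,165,.155)
p,d=look("h1s","scene")
E
```

```text
42.05 [658.6  35.5 249.7] [ 3.1415e+00 -2.1000e-03 -2.9902e+00] [ 0.8  0.2 -2.4] op 0.673 q [ 0.05  0.38  1.51 -0.    1.26 -1.67]
tool shift m [-0.0004 -0.0008  0.0847] dist 84.7
 twist [-3.300e-03 -2.000e-04  3.138e+00]
 twist [ 0.0001 -0.0021 -0.0036]
```

View pics/h1s.png

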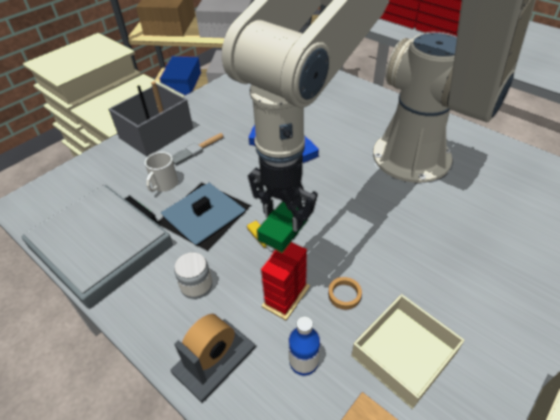

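Request:
jog_arm(moves=[{"grip": 1, "translation": [0, -0.0006, 0.02], "twist": [0, 0, -0.003]}, {"grip": 1, "translation": [0, 0, 0.03], "twist": [0, 0, 0]}, {"grip": 1, "translation": [0, 0, 0.022], "twist": [0, 0, 0]}, {"grip": 1, "translation": [0, 0, 0.01], "twist": [0, 0, 0]}, {"grip": 1, "translation": [0, 0, 0], "twist": [0, 0, 0]}, {"grip": 1, "translation": [0, 0, 0], "twist": [0, 0, 0]}, {"grip": 1, "translation": [0, 0, 0], "twist": [0, 0, 0]}, {"grip": 1, "translation": [0, 0, 0], "twist": [0, 0, 0]}])

```text
clock: 42.77
eef_pos: [660.6, 35.2, 170.8]
tcp_rot: [-3.141, 0.003, -2.984]
contact_force: [-0.1, -0.3, -2.5]
opening: 0.675
```

Request:
jog_arm(moves=[{"grip": 1, "translation": [0.0005, 0, 0.003], "twist": [0, 0, 0]}, {"grip": 1, "translation": [0, 0, 0.003], "twist": [0, 0, 0]}, {"grip": 1, "translation": [0, 0, 0.002], "twist": [0, 0, 0]}, {"grip": 1, "translation": [0, 0, 0], "twist": [0, 0, 0]}, {"grip": 1, "translation": [0, 0, 0], "twist": [0, 0, 0]}])

```text
clock: 43.18
eef_pos: [658.8, 35.0, 160.8]
tcp_rot: [3.142, -0.0, -2.984]
contact_force: [-0.4, 0.7, -3.1]
opening: 0.672
```

Request:
jog_arm(moves=[{"grip": 1, "translation": [0, 0, 0.002], "twist": [0, 0, 0]}, {"grip": 1, "translation": [0, 0, 0.001], "twist": [0, 0, 0]}, {"grip": 1, "translation": [0, 0, 0], "twist": [0, 0, 0]}, {"grip": 1, "translation": [0, 0, 0], "twist": [0, 0, 0]}])

```text
clock: 43.52
eef_pos: [658.9, 35.0, 157.8]
tcp_rot: [3.142, -0.0, -2.984]
contact_force: [0.0, -0.2, -3.0]
opening: 0.673
```

Request:
jog_arm(moves=[{"grip": 1, "translation": [0, 0, 0.0012], "twist": [0, 0, 0]}, {"grip": 1, "translation": [0, 0, 0], "twist": [0, 0, 0]}, {"grip": 1, "translation": [0, 0, 0], "twist": [0, 0, 0]}])

```text
clock: 43.77
eef_pos: [659.2, 35.0, 157.4]
tcp_rot: [-3.141, 0.001, -2.984]
contact_force: [-1.5, -0.7, 5.2]
opening: 0.671
```

Contact; release and rise.

Request:
jog_arm(moves=[{"grip": -1, "translation": [0, 0, 0], "twist": [0, 0, 0]}, {"grip": -1, "translation": [0, 0, 0], "twist": [0, 0, 0]}, {"grip": -1, "translation": [0, 0, 0], "twist": [0, 0, 0]}, {"grip": -1, "translation": [0, 0, 0], "twist": [0, 0, 0]}, {"grip": -1, "translation": [0, 0, -0.015], "twist": [0, 0, 0]}, {"grip": -1, "translation": [0, 0, -0.03], "twist": [0, 0, 0]}, {"grip": -1, "translation": [0, 0, -0.03], "twist": [0, 0, 0]}, {"grip": -1, "translation": [0, 0, -0.03], "twist": [0, 0, 0]}, {"grip": -1, "translation": [0, 0, 0], "twist": [0, 0, 0]}])

```text
clock: 44.52
eef_pos: [662.1, 35.1, 268.5]
tcp_rot: [-3.141, 0.009, -2.983]
contact_force: [1.3, 0.5, -0.1]
opening: 0.999
```

```bash
python3 - <<'E'
from h import *
st()
p,d=look("i1")
print(rects(p,d,masks(p)["slate"],5,30,18,amin=500),rects(p,d,masks(p)["knob"],45,75,56,amin=30))
p,d=look("i1s","scene")
print(rects(p,d,masks(p)["green"],180,200,192,"scene"),rects(p,d,masks(p)["slate"],5,30,18,"scene",500))
go(604,-323,240,-.078)
E
```

```text
44.52 [662.1  35.1 268.5] [-3.1406  0.0094 -2.9835] [ 1.3  0.5 -0.1] op 0.999 q [ 0.05  0.36  1.49 -0.    1.28 -1.68]
[{'c': (605.3, -324.1), 'wh': (175.0, 166.3), 'yaw': -0.075, 'z': 19.2, 'uv': (359.9, 179.9)}] [{'c': (79.2, -3.0), 'wh': (93.7, 23.5), 'yaw': -1.53, 'z': 59.2, 'uv': (231.7, 385.6)}, {'c': (378.7, -813.5), 'wh': (45.2, 20.5), 'yaw': -0.045, 'z': 57.7, 'uv': (555.7, 268.3)}, {'c': (483.4, -769.5), 'wh': (126.0, 123.3), 'yaw': 0.02, 'z': 61.5, 'uv': (553.4, 225.9)}, {'c': (450.0, -661.9), 'wh': (199.2, 19.0), 'yaw': 0.008, 'z': 60.1, 'uv': (494.9, 239.6)}, {'c': (603.9, -321.2), 'wh': (50.0, 25.9), 'yaw': -0.001, 'z': 56.7, 'uv': (362.1, 177.5)}, {'c': (718.5, -426.4), 'wh': (178.4, 21.4), 'yaw': -1.549, 'z': 48.3, 'uv': (409.2, 135.0)}]
[{'c': (666.0, 38.9), 'wh': (104.3, 65.2), 'yaw': 0.17, 'z': 191.3, 'uv': (282.8, 251.5)}] [{'c': (608.1, -319.4), 'wh': (178.6, 171.9), 'yaw': -0.034, 'z': 17.3, 'uv': (202.3, 212.9)}]
tool shift m [ 0.1115 -0.3448  0.023 ] dist 363.1
 twist [-0.0043  0.     -2.9055]
 twist [0.     0.003  0.2361]
```

View pics/i1.png

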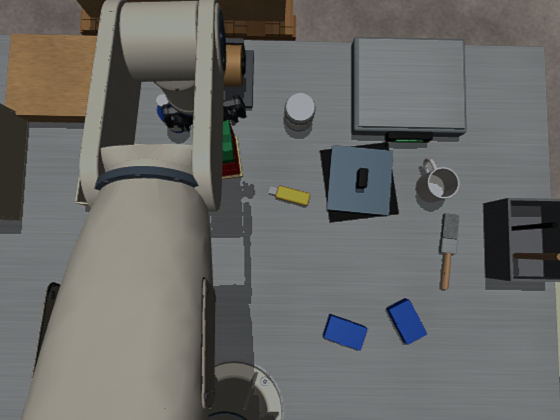

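View pics/i1s.png

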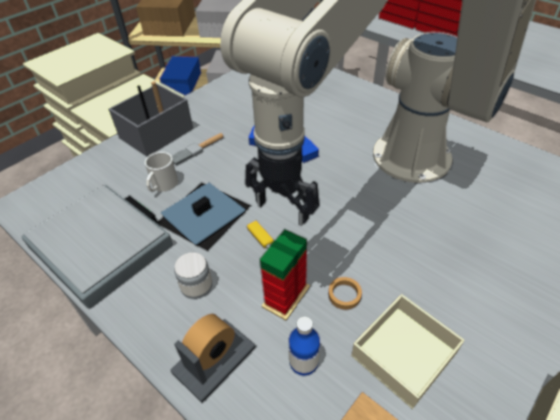

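Request:
jog_arm(moves=[{"grip": -1, "translation": [0.0055, -0.0172, 0], "twist": [0, 0, 0]}, {"grip": -1, "translation": [0.0106, -0.0328, 0], "twist": [0, 0, 0]}, {"grip": -1, "translation": [0.0106, -0.0328, 0], "twist": [0, 0, 0]}, {"grip": -1, "translation": [0.0106, -0.0328, 0], "twist": [0, 0, 0]}, {"grip": -1, "translation": [0.0106, -0.0328, 0], "twist": [0, 0, 0]}, {"grip": -1, "translation": [0.0106, -0.0328, 0], "twist": [0, 0, 0]}, {"grip": -1, "translation": [0.0106, -0.0328, 0], "twist": [0, 0, 0]}, {"grip": -1, "translation": [0.0106, -0.0328, 0], "twist": [0, 0, 0]}, {"grip": -1, "translation": [0.0106, -0.0328, 0], "twist": [0, 0, 0]}, {"grip": -1, "translation": [0.0106, -0.0328, 0], "twist": [0, 0, 0]}])

```text
clock: 45.45
eef_pos: [607.2, -290.7, 259.9]
tcp_rot: [3.14, -0.002, -2.983]
contact_force: [2.0, -0.3, 0.4]
opening: 0.999
```

Request:
jog_arm(moves=[{"grip": -1, "translation": [0.0106, -0.0328, 0.02], "twist": [0, 0, 0]}, {"grip": -1, "translation": [0, 0, 0.03], "twist": [0, 0, 0.116]}, {"grip": -1, "translation": [0, 0, 0.03], "twist": [0, 0, 0.116]}, {"grip": -1, "translation": [0, 0, 0.03], "twist": [0, 0, 0]}, {"grip": -1, "translation": [0, 0, 0.02], "twist": [0, 0, 0]}, {"grip": -1, "translation": [0, 0, 0], "twist": [0, 0, 0]}, {"grip": -1, "translation": [0, 0, 0], "twist": [0, 0, 0]}])

```text
clock: 46.03
eef_pos: [601.8, -322.8, 129.6]
tcp_rot: [3.14, -0.004, 3.068]
contact_force: [0.4, 0.3, 1.3]
opening: 0.999
```

```bash
python3 - <<'E'
from h import *
st();go(604.3,-323.5,26,-.077)
p,d=look("j1s","scene")
print(rects(p,d,masks(p)["slate"],5,30,18,"scene",500))
p,d=look("j1");H=hsv(p)
print(rects(p,d,masks(p)["green"],180,205,192))
W=world(d);m=(H[...,1]<45)&(H[...,2]>90)&(W[...,2]>50)&(W[...,2]<70);m[:,170:]=0;m[:120]=0
print(rects(p,d,m,50,70,60,amin=20))
cv2.imwrite("pics/m.png",cv2.resize((m*255).astype(np.uint8)[110:230,50:170],None,fx=4,fy=4))
E
```

```text
46.03 [ 601.8 -322.8  129.6] [ 3.1399 -0.0039  3.0677] [0.4 0.3 1.3] op 0.999 q [-0.49  0.52  1.56 -0.    1.06 -1.99]
tool shift m [-0.0029 -0.0007  0.1036] dist 103.7
 twist [ 6.2000e-03  2.7000e-03 -3.1384e+00]
 twist [ 0.0017 -0.0039  0.0031]
[{'c': (607.5, -319.3), 'wh': (179.1, 170.5), 'yaw': -0.042, 'z': 17.3, 'uv': (202.1, 213.0)}]
[{'c': (658.5, 34.1), 'wh': (102.3, 59.6), 'yaw': 0.151, 'z': 193.1, 'uv': (218.2, 140.2)}]
[{'c': (601.0, 326.3), 'wh': (169.9, 161.1), 'yaw': -0.082, 'z': 60.9, 'uv': (109.9, 173.3)}]
```

View pics/j1.png

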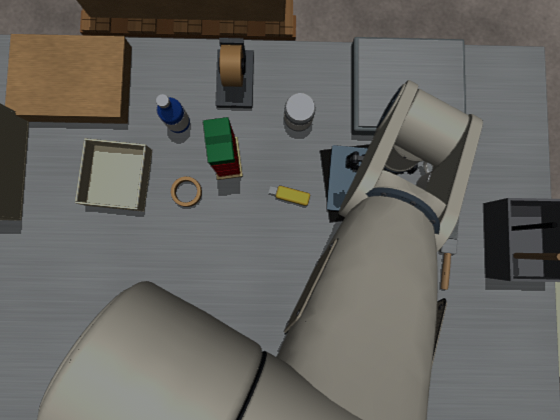

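View pics/m.png

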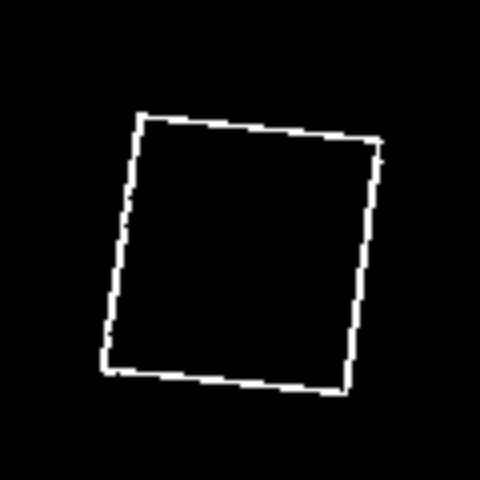

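Request:
jog_arm(moves=[{"grip": -1, "translation": [-0.0015, -0.0007, 0.03], "twist": [0, 0, 0.003]}, {"grip": -1, "translation": [0, 0, 0.03], "twist": [0, 0, 0]}, {"grip": -1, "translation": [0, 0, 0.03], "twist": [0, 0, 0]}, {"grip": -1, "translation": [0, 0, 0.012], "twist": [0, 0, 0]}, {"grip": -1, "translation": [0, 0, 0.004], "twist": [0, 0, 0]}, {"grip": -1, "translation": [0, 0, 0], "twist": [0, 0, 0]}, {"grip": -1, "translation": [0, 0, 0], "twist": [0, 0, 0]}, {"grip": -1, "translation": [0, 0, 0], "twist": [0, 0, 0]}])

```text
clock: 46.8
eef_pos: [606.1, -325.0, 28.0]
tcp_rot: [-3.14, 0.003, 3.065]
contact_force: [-0.1, 0.1, -0.3]
opening: 0.999
```

Request:
jog_arm(moves=[{"grip": -1, "translation": [0, 0.0005, 0.002], "twist": [0, 0, 0]}, {"grip": -1, "translation": [0, 0, 0], "twist": [0, 0, 0]}, {"grip": -1, "translation": [0, 0, 0], "twist": [0, 0, 0]}])

```text
clock: 47.05
eef_pos: [604.9, -323.9, 24.4]
tcp_rot: [-3.141, 0.001, 3.065]
contact_force: [0.8, 0.6, -0.3]
opening: 0.997
```

Request:
jog_arm(moves=[{"grip": 1, "translation": [0, 0, 0.002], "twist": [0, 0, 0]}, {"grip": 1, "translation": [0, 0, 0], "twist": [0, 0, 0]}, {"grip": 1, "translation": [0, 0, 0], "twist": [0, 0, 0]}, {"grip": 1, "translation": [0, 0, 0], "twist": [0, 0, 0]}, {"grip": 1, "translation": [0, 0, 0], "twist": [0, 0, 0]}, {"grip": 1, "translation": [0, 0, 0], "twist": [0, 0, 0]}, {"grip": 1, "translation": [0, 0, 0], "twist": [0, 0, 0]}, {"grip": 1, "translation": [0, 0, 0], "twist": [0, 0, 0]}], squeeze=100)

```text
clock: 47.72
eef_pos: [604.8, -323.8, 22.2]
tcp_rot: [-3.142, 0.0, 3.065]
contact_force: [-0.9, 2.0, 5.5]
opening: 0.25
```

Request:
jog_arm(moves=[{"grip": 1, "translation": [0, 0, -0.01], "twist": [0, 0, 0]}, {"grip": 1, "translation": [0, 0, -0.025], "twist": [0, 0, 0]}, {"grip": 1, "translation": [0, 0, -0.035], "twist": [0, 0, 0]}, {"grip": 1, "translation": [0, 0, -0.035], "twist": [0, 0, 0]}, {"grip": 1, "translation": [0, 0, -0.035], "twist": [0, 0, 0]}, {"grip": 1, "translation": [0, 0, -0.035], "twist": [0, 0, 0]}, {"grip": 1, "translation": [0, 0, -0.035], "twist": [0, 0, 0]}, {"grip": 1, "translation": [0, 0, -0.035], "twist": [0, 0, 0]}, {"grip": 1, "translation": [0, 0, -0.025], "twist": [0, 0, 0]}, {"grip": 1, "translation": [0, 0, 0], "twist": [0, 0, 0]}])

```text
clock: 48.55
eef_pos: [606.8, -325.0, 298.7]
tcp_rot: [-3.138, 0.009, 3.065]
contact_force: [1.1, -0.3, -2.5]
opening: 0.247
```

```bash
python3 - <<'E'
from h import *
st();go(602,325.5,292,-.082)
E
```

```text
48.55 [ 606.8 -325.   298.7] [-3.1377  0.0086  3.0647] [ 1.1 -0.3 -2.5] op 0.247 q [-0.49  0.38  1.39 -0.    1.36 -1.99]
tool shift m [0.0548 0.6482 0.0037] dist 650.5
 twist [-0.0135 -0.0061 -3.1364]
 twist [-0.0039  0.0086  0.0051]
```

Request:
jog_arm(moves=[{"grip": 1, "translation": [0, 0, 0], "twist": [0, 0, 0]}, {"grip": 1, "translation": [0.0183, 0.028, 0], "twist": [0, 0, 0]}, {"grip": 1, "translation": [0.0183, 0.028, 0], "twist": [0, 0, 0]}, {"grip": 1, "translation": [0.0183, 0.028, 0], "twist": [0, 0, 0]}, {"grip": 1, "translation": [0.0183, 0.028, 0], "twist": [0, 0, 0]}, {"grip": 1, "translation": [0.0183, 0.028, 0], "twist": [0, 0, 0]}, {"grip": 1, "translation": [0.0183, 0.028, 0], "twist": [0, 0, 0]}, {"grip": 1, "translation": [0.0183, 0.028, 0], "twist": [0, 0, 0]}, {"grip": 1, "translation": [0.0183, 0.028, 0], "twist": [0, 0, 0]}, {"grip": 1, "translation": [0.0183, 0.028, 0], "twist": [0, 0, 0]}])

```text
clock: 49.38
eef_pos: [457.3, -58.5, 289.2]
tcp_rot: [3.141, -0.004, 3.064]
contact_force: [0.6, 1.5, -2.7]
opening: 0.252
```

Request:
jog_arm(moves=[{"grip": 1, "translation": [0.0024, 0.0316, 0], "twist": [0, 0, 0]}, {"grip": 1, "translation": [0.0024, 0.0316, 0], "twist": [0, 0, 0]}, {"grip": 1, "translation": [0.0024, 0.0316, 0], "twist": [0, 0, 0]}, {"grip": 1, "translation": [0.0024, 0.0316, 0], "twist": [0, 0, 0]}, {"grip": 1, "translation": [0.0024, 0.0316, 0], "twist": [0, 0, 0]}, {"grip": 1, "translation": [0.0024, 0.0316, 0], "twist": [0, 0, 0]}, {"grip": 1, "translation": [0, 0, 0], "twist": [0, 0, 0]}, {"grip": 1, "translation": [0, 0, 0], "twist": [0, 0, 0]}])

```text
clock: 50.05
eef_pos: [458.5, 131.3, 289.4]
tcp_rot: [-3.14, -0.004, 3.068]
contact_force: [-0.0, -0.5, -2.6]
opening: 0.25
```

```bash
python3 - <<'E'
from h import *
st();go(602,325.5,240,-.082);look("k1s","scene")
E
```

```text
50.05 [458.5 131.3 289.4] [-3.1402 -0.0038  3.0678] [-0.  -0.5 -2.6] op 0.25 q [ 0.28  0.05  1.84 -0.    1.26 -1.22]
tool shift m [-0.1289  0.2043  0.0486] dist 246.5
 twist [ 6.0000e-03 -2.3000e-03 -3.1334e+00]
 twist [-0.0015 -0.0038  0.0082]
```

View pics/k1s.png

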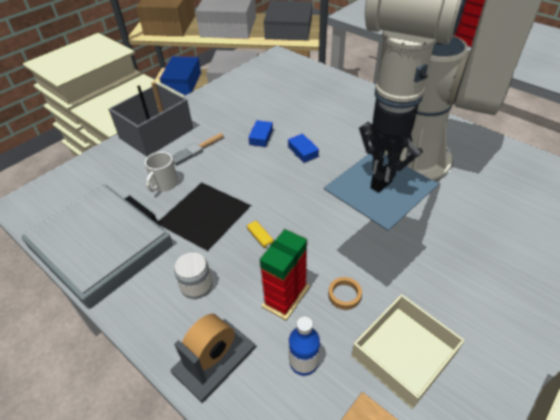

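Request:
jog_arm(moves=[{"grip": 1, "translation": [-0.0161, 0.0255, 0], "twist": [0, 0, 0]}, {"grip": 1, "translation": [-0.0161, 0.0255, 0], "twist": [0, 0, 0]}, {"grip": 1, "translation": [-0.0161, 0.0255, 0], "twist": [0, 0, 0]}, {"grip": 1, "translation": [-0.0161, 0.0255, 0.01], "twist": [0, 0, 0]}, {"grip": 1, "translation": [-0.0161, 0.0255, 0.01], "twist": [0, 0, 0]}, {"grip": 1, "translation": [-0.0161, 0.0255, 0.01], "twist": [0, 0, 0]}, {"grip": 1, "translation": [-0.0161, 0.0255, 0.01], "twist": [0, 0, 0]}, {"grip": 1, "translation": [-0.0161, 0.0255, 0], "twist": [0, 0, 0.007]}, {"grip": 1, "translation": [0, 0, 0], "twist": [0, 0, 0]}, {"grip": 1, "translation": [0, 0, 0], "twist": [0, 0, 0]}])

```text
clock: 50.93
eef_pos: [604.4, 322.9, 249.4]
tcp_rot: [-3.14, -0.002, 3.057]
contact_force: [0.1, -0.1, -4.8]
opening: 0.243
```

Request:
jog_arm(moves=[{"grip": 1, "translation": [0, 0, 0], "twist": [0, 0, 0]}, {"grip": 1, "translation": [0, 0, 0], "twist": [0, 0, 0]}])

```text
clock: 51.1
eef_pos: [603.7, 322.1, 251.3]
tcp_rot: [-3.141, -0.001, 3.056]
contact_force: [-0.8, -1.0, -2.8]
opening: 0.245
```

```bash
python3 - <<'E'
from h import *
st();go(602,325.5,90,-.082);look("k2s","scene");p,d=look("k2")
print(rects(p,d,masks(p)["slate"],200,270,240))
E
```

```text
51.1 [603.7 322.1 251.3] [-3.1406e+00 -1.0000e-03  3.0565e+00] [-0.8 -1.  -2.8] op 0.245 q [ 0.49  0.41  1.45 -0.    1.28 -1.  ]
tool shift m [0.0018 0.0034 0.1613] dist 161.3
 twist [-1.6000e-03  1.6000e-03  3.1385e+00]
 twist [-0.001  -0.001  -0.0031]
[{'c': (605.6, 324.8), 'wh': (175.4, 166.6), 'yaw': -0.078, 'z': 248.8, 'uv': (81.4, 158.7)}]
```

View pics/k2.png

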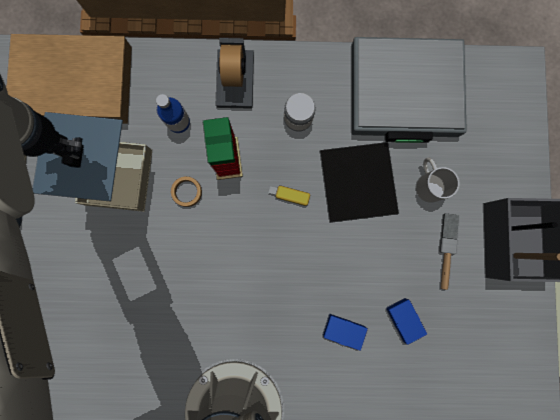

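Request:
jog_arm(moves=[{"grip": 1, "translation": [0.0025, 0.0035, 0.02], "twist": [0, 0, -0.003]}, {"grip": 1, "translation": [0, 0, 0.035], "twist": [0, 0, 0]}, {"grip": 1, "translation": [0, 0, 0.035], "twist": [0, 0, 0]}, {"grip": 1, "translation": [0, 0, 0.035], "twist": [0, 0, 0]}, {"grip": 1, "translation": [0, 0, 0.022], "twist": [0, 0, 0]}, {"grip": 1, "translation": [0, 0, 0.006], "twist": [0, 0, 0]}, {"grip": 1, "translation": [0, 0, 0], "twist": [0, 0, 0]}, {"grip": 1, "translation": [0, 0, 0], "twist": [0, 0, 0]}, {"grip": 1, "translation": [0, 0, 0], "twist": [0, 0, 0]}, {"grip": 1, "translation": [0, 0, 0], "twist": [0, 0, 0]}])

```text
clock: 52.03
eef_pos: [603.2, 328.1, 101.1]
tcp_rot: [3.14, 0.003, 3.061]
contact_force: [1.1, 0.4, -3.0]
opening: 0.247
```

```bash
python3 - <<'E'
from h import *
st();go(601.4,325.8,80,-.082);p,d=look("k3")
print(rects(p,d,masks(p)["slate"],70,120,93))
st();
E
```

```text
52.03 [603.2 328.1 101.1] [3.1396e+00 3.0000e-03 3.0606e+00] [ 1.1  0.4 -3. ] op 0.247 q [ 0.5   0.55  1.58  0.    1.01 -0.99]
tool shift m [ 0.0017 -0.0025  0.0211] dist 21.3
 twist [-4.7000e-03  3.1000e-03 -3.1406e+00]
 twist [0.002 0.003 0.001]
[{'c': (603.7, 329.1), 'wh': (174.6, 164.6), 'yaw': -0.08, 'z': 98.1, 'uv': (108.4, 172.3)}]
52.08 [603.  328.  100.8] [3.1399e+00 2.7000e-03 3.0606e+00] [-0.4  0.7 -2.6] op 0.248 q [ 0.5   0.55  1.58 -0.    1.01 -0.99]
```

Request:
jog_arm(moves=[{"grip": 1, "translation": [0.001, -0.0015, 0.005], "twist": [0, 0, 0]}, {"grip": 1, "translation": [0, 0, 0.005], "twist": [0, 0, 0]}, {"grip": 1, "translation": [0, 0, 0.003], "twist": [0, 0, 0]}, {"grip": 1, "translation": [0, 0, 0], "twist": [0, 0, 0]}, {"grip": 1, "translation": [0, 0, 0], "twist": [0, 0, 0]}, {"grip": 1, "translation": [0, 0, 0], "twist": [0, 0, 0]}])

```text
clock: 52.58
eef_pos: [600.8, 326.1, 85.6]
tcp_rot: [-3.142, -0.0, 3.061]
contact_force: [1.3, -0.3, -2.7]
opening: 0.251
```

```bash
python3 - <<'E'
from h import *
st();p,d=look("k4")
for z in (78,):print(rects(p,d,masks(p)["slate"],60,120,z))
E
```

```text
52.58 [600.8 326.1  85.6] [-3.1415e+00 -1.0000e-04  3.0607e+00] [ 1.3 -0.3 -2.7] op 0.251 q [ 0.5   0.57  1.59 -0.    0.98 -0.99]
[{'c': (601.0, 327.2), 'wh': (174.3, 164.8), 'yaw': -0.081, 'z': 82.7, 'uv': (111.9, 174.5)}]
```

Request:
jog_arm(moves=[{"grip": 1, "translation": [0, 0, 0.004], "twist": [0, 0, 0]}, {"grip": 1, "translation": [0, 0, 0.004], "twist": [0, 0, 0]}, {"grip": 1, "translation": [0, 0, 0.003], "twist": [0, 0, 0]}, {"grip": 1, "translation": [0, 0, 0], "twist": [0, 0, 0]}, {"grip": 1, "translation": [0, 0, 0], "twist": [0, 0, 0]}, {"grip": 1, "translation": [0, 0, 0], "twist": [0, 0, 0]}])

```text
clock: 53.13
eef_pos: [600.8, 326.1, 74.7]
tcp_rot: [-3.142, -0.0, 3.061]
contact_force: [-0.3, 0.4, -3.4]
opening: 0.249
```

Request:
jog_arm(moves=[{"grip": 1, "translation": [0, 0, 0.003], "twist": [0, 0, 0]}, {"grip": 1, "translation": [0, 0, 0.002], "twist": [0, 0, 0]}, {"grip": 1, "translation": [0, 0, 0], "twist": [0, 0, 0]}, {"grip": 1, "translation": [0, 0, 0], "twist": [0, 0, 0]}])

```text
clock: 53.47
eef_pos: [601.0, 326.2, 70.2]
tcp_rot: [3.141, 0.0, 3.061]
contact_force: [-0.9, -0.5, 1.1]
opening: 0.25
```

Request:
jog_arm(moves=[{"grip": -1, "translation": [0, 0, 0], "twist": [0, 0, 0]}, {"grip": -1, "translation": [0, 0, 0], "twist": [0, 0, 0]}, {"grip": -1, "translation": [0, 0, 0], "twist": [0, 0, 0]}, {"grip": -1, "translation": [0, 0, 0], "twist": [0, 0, 0]}, {"grip": -1, "translation": [0, 0, 0], "twist": [0, 0, 0]}, {"grip": -1, "translation": [0, 0, 0], "twist": [0, 0, 0]}, {"grip": -1, "translation": [0, 0, -0.02], "twist": [0, 0, 0]}, {"grip": -1, "translation": [0, 0, -0.035], "twist": [0, 0, 0]}, {"grip": -1, "translation": [0, 0, -0.035], "twist": [0, 0, 0]}, {"grip": -1, "translation": [0, 0, -0.035], "twist": [0, 0, 0]}])

```text
clock: 54.3
eef_pos: [600.4, 325.9, 195.8]
tcp_rot: [-3.141, -0.001, 3.061]
contact_force: [1.9, 0.5, 0.6]
opening: 1.003
```

Request:
jog_arm(moves=[{"grip": -1, "translation": [0.03, 0, -0.02], "twist": [0, 0, 0]}, {"grip": -1, "translation": [0.03, 0, -0.02], "twist": [0, 0, 0]}, {"grip": -1, "translation": [0.03, 0, 0], "twist": [0, 0, 0]}, {"grip": -1, "translation": [0.03, 0, 0], "twist": [0, 0, 0]}, {"grip": -1, "translation": [0.03, 0, 0], "twist": [0, 0, 0]}, {"grip": -1, "translation": [0, 0, 0], "twist": [0, 0, 0]}, {"grip": -1, "translation": [0, 0, 0], "twist": [0, 0, 0]}, {"grip": -1, "translation": [0, 0, 0], "twist": [0, 0, 0]}])

```text
clock: 54.97
eef_pos: [452.0, 338.5, 235.2]
tcp_rot: [3.141, 0.001, 3.061]
contact_force: [-1.1, -0.4, 0.1]
opening: 0.996
```

```bash
python3 - <<'E'
from h import *
st();p,d=look("l1")
print(rects(p,d,masks(p)["slate"],50,80,66,amin=800),rects(p,d,masks(p)["green"],180,205,192))
W=world(d)
for u,v in((85,145),(140,150),(135,200),(82,195)):print(W[v-1:v+2,u-1:u+2,2].mean().round(1))
p,d=look("l1s","scene")
E
```

```text
54.97 [452.  338.5 235.2] [3.1410e+00 1.2000e-03 3.0612e+00] [-1.1 -0.4  0.1] op 0.996 q [ 0.64  0.24  1.74 -0.    1.17 -0.85]
[{'c': (601.8, 319.3), 'wh': (173.9, 164.1), 'yaw': -0.084, 'z': 67.2, 'uv': (112.0, 172.9)}] [{'c': (658.6, 34.1), 'wh': (101.8, 59.6), 'yaw': 0.15, 'z': 193.1, 'uv': (218.1, 140.1)}]
67.0
66.8
66.1
68.1
```

View pics/l1.png

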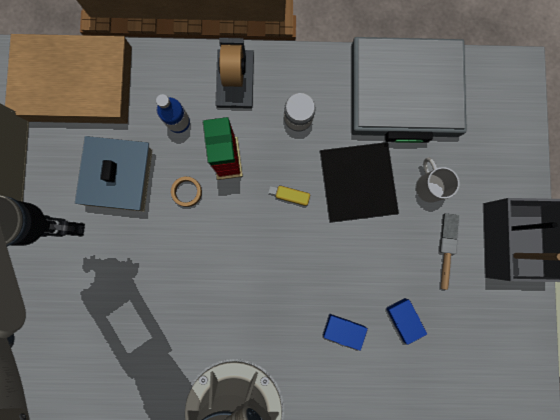

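View pics/l1s.png

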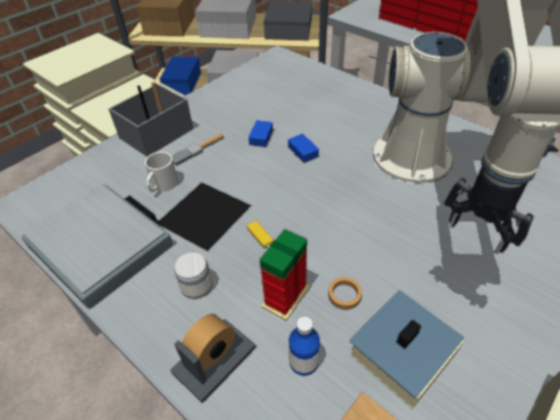

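Request:
jog_arm(moves=[{"grip": -1, "translation": [0, 0, 0], "twist": [0, 0, 0]}, {"grip": -1, "translation": [0, 0, 0], "twist": [0, 0, 0]}, {"grip": -1, "translation": [0, 0, 0], "twist": [0, 0, 0]}, {"grip": -1, "translation": [0, 0, 0], "twist": [0, 0, 0]}, {"grip": -1, "translation": [0, 0, 0], "twist": [0, 0, 0]}, {"grip": -1, "translation": [0, 0, 0], "twist": [0, 0, 0]}, {"grip": -1, "translation": [0, 0, 0], "twist": [0, 0, 0]}, {"grip": -1, "translation": [0, 0, 0], "twist": [0, 0, 0]}, {"grip": -1, "translation": [0, 0, 0], "twist": [0, 0, 0]}, {"grip": -1, "translation": [0, 0, 0], "twist": [0, 0, 0]}])

```text
clock: 55.9
eef_pos: [451.3, 338.2, 234.8]
tcp_rot: [3.142, 0.0, 3.061]
contact_force: [0.0, -0.3, 1.0]
opening: 1.001
```

```bash
python3 - <<'E'
from h import *
st();p,d=look("l2")
m=masks(p)["slate"]
print(rects(p,d,m,50,80,66,amin=800),rects(p,d,masks(p)["green"],180,205,192))
W=world(d);k=m&(W[...,2]>55)&(W[...,2]<80);k[:,170:]=0
X=W[k];A=np.c_[X[:,:2]-X[:,:2].mean(0),np.ones(len(X))];print('plane',np.linalg.lstsq(A,X[:,2],rcond=None)[0].round(4))
p0=np.load("top0p.npy");W=world(np.load("top0.npy"));k=masks(p0)["slate"]&(W[...,2]>55)&(W[...,2]<80);k[:,170:]=0
X=W[k];A=np.c_[X[:,:2]-X[:,:2].mean(0),np.ones(len(X))];print('plane0',np.linalg.lstsq(A,X[:,2],rcond=None)[0].round(4))
E
```

```text
55.9 [451.3 338.2 234.8] [3.1415 0.     3.0608] [ 0.  -0.3  1. ] op 1.001 q [ 0.64  0.23  1.74  0.    1.17 -0.85]
[{'c': (601.8, 319.3), 'wh': (173.9, 164.1), 'yaw': -0.084, 'z': 67.2, 'uv': (112.0, 172.9)}] [{'c': (658.6, 34.0), 'wh': (101.8, 59.3), 'yaw': 0.15, 'z': 193.1, 'uv': (218.1, 140.2)}]
plane [-7.00000e-04  7.00000e-04  6.71979e+01]
plane0 [-8.00000e-04  1.10000e-03  6.72347e+01]
```

```bash
python3 - <<'E'
from rig import r
print(r.sign_off())
E
```

```text
the job is handed in; nothing more can be done
None
```

I finished the job and handed it in at about 56 s of the 210 s allowed. The sign-off itself reports no verdict, so the results below are from my own last camera checks.

**What I did**
- Four reds were on the table. I laid the lid on the mat and let go of it.
- I stacked the four reds on the pad with the green on top, then put the lid back on the tub. On that trip I carried the lid round the column rather than over it.
- Two grasps, on the second red and on the green, closed too high and slipped off. Neither carton moved noticeably, and both second tries, made lower, held.

**Last checks**
- **Column:** The green on top is at (658.6, 34.0) mm, against the pad at (658.9, 34.6) mm. Its yaw is 0.150, against 0.155 for the pad. Its top measured 193 mm high, where 192 mm is expected for four reds and the green. Each red had measured within about 1.5 mm and 0.012 rad of the pad when placed.
- **Lid:** It is level and at the same height as at the start (67.2 mm), so it is seated. It is not centred: I set it down at about y = 326–327 mm, but after release it read y = 319.3 mm. That is about 7 mm off the tub's centre (limit 12 mm), and a second look about a second later showed it at rest there. It may have been the announced knock. I left it, because the locating step limits how far it can shift.
- **Bystanders and arm:** By eye, no bystander had moved or tipped in the last pictures. The gripper was open and clear of everything.

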